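# Hang the pail in the storm hanger

### The arm

A 6-joint arm with a two-finger parallel gripper is mounted at the origin on the work surface. World frame = base frame: x ahead of the robot, y to its left, z up, the work surface at z = 0. Lengths are in m, angles in degrees, forces in N, time in s.
With the tool pointing down it reaches from about 0.325 to 0.9 m from the base axis. Payload 6.1 kg.
Tool frame: the origin (TCP) lies midway between the tips of the shut fingers; the grasp point (between the pads) lies 19 mm behind it (grip_point_offset is the distance from the TCP to the grasp point, in m); z points along the fingers, y is the direction in which the jaws open and shut (so a half turn about z gives the same grasp; the last joint's range is limited). The gripper opens to 87 mm and grips with 3 to 60 N. Pads are 19 mm wide; open, the fingers measure 117 mm over their backs; the gripper's body (75 mm by 190 mm) begins 51 mm behind the grasp point.
Start: joints at [56.774, 12.628, 87.462, -0, 79.91, -7.225], TCP at [0.274, 0.562, 0.223] pointing down, gripper open.
Joint ranges: [-170.65, 170.65], [-52.31, 119.04], [5.05, 147.46], [-71.25, 251.25], [11.57, 151.72], [-153.62, 153.62]. Speed limits (degrees/s): [147.25, 147.25, 172.46, 180, 180, 180].

### API

Orientations are given as [roll, pitch, yaw] about the fixed x, y, z axes, in that order (R = Rz(yaw) Ry(pitch) Rx(roll)).
In Python, from plant import * gives the robot as it stands. The module is installed in compiled form; this text tells all that it offers.
- The arm moves only by the tool servo_tool, never from a script. Its argument "plan" is text: rows parted by semicolons, each of 7 numbers parted by spaces: the shift along the tool's x, y, z in m, then the turn, a rotation vector about the tool's x, y, z in degrees, then the finger opening in m, from 0 to 0.087. A call has 1 to 10 rows; each row is the pose to reach, as a shift and turn from the pose commanded when the call began, along the tool's axes at that moment; what a row does not reach only later rows make up. A row lasts 1/10 s, in which the tool goes at most 50 mm and 8.59 degrees, less where a joint would pass 70% of its speed; a pose out of reach is approached as far as the arm can. A call with a gripper value outside its range is refused whole. The fingers move at their own pace and stop on an object; "newtons" is the grip in N (left out, the last holds). Time passes only in rows, so rows that repeat a pose let the fingers close. It gives the time, the measured TCP pose, the force and the opening at its end, in the units of the state.
- sense(): the state, without advancing time (a new reading comes with each control period).
- read_camera(name): name is "side" or "top"; returns the picture (400x640x3 uint8, red, green, blue); there is no depth.
- calibration(name): a dict with "intrinsics" (3x3 intrinsics, pixels), "rvec" (rotation vector, rad) and "tvec" (3), from world to camera coordinates, as OpenCV has them. Camera axes: x right, y down, z forward; pixel columns grow to the right and rows downward; lengths in m; the calibration is good to about 2 mm. A picture is of the moment at which its call begins. calibration takes no time and is no camera call.
- hand_in(): hands the job in, once; it reports no verdict.
The state is a dict: "clock": time; "joint_pos": joint angles; "joint_vel": joint speeds; "effort": joint torques, N m; "tool_pos": TCP position; "tcp_rot": TCP orientation; "force": force on the tool from outside, world axes, zero at the start; "moment": the same for the moment, N m; "finger_gap": finger opening in m.
Only numpy, scipy, OpenCV 4.12 (cv2) and the standard library are available. Lean on these libraries where they do the work, as an engineer would, in place of code of your own. Each camera call takes 0.05 s, during which the arm holds its last target.

### The job

Stow the small blue pail before the boat gets under way. With the pail standing on the shelf, swing its folded-down wire handle up until it stands upright, then hang the pail by that wire in the yellow storm hanger: come in from its open front, gently lower the wire into the open tops of both slots until it rests on their floors, slide it back under the catches all the way home, and let go. Do not force the hanger, do not tip the pail, and leave everything else on the shelf where it is.

Things in the scene. Friction and masses are not known exactly. Their poses are not given: they have to be found in the camera images.
- pail: open round blue pail, 75 mm tall, 86 mm across the rim, 84 mm across the bottom, 0.3 to 0.6 kg. Origin at the centre of its underside, z up. The bail's hinges lie 66 mm above the origin at y = +-46 mm (hinge axis = the pail's y axis). Folded down, the bail points to the pail's -x.
- bail (a joint): angle of the wire bail (handle), rad: 0 = sticking out level to the pail's -x, 1.571 = upright, negative = drooping (to -0.35). Light hinge friction (0.03 N m): it stays where it is put. The bail is a frame of 6 mm round wire: two side arms 95 mm long at the pail's y = +-46 mm, joined by a straight crosswire.
- bail_grip (a point): centre of the bail's crosswire, 95 mm from the hinge axis. Here the wire carries a round wooden sleeve, free to turn on it, 12 mm thick and 36 mm long along the pail's y; beyond it the bare 6 mm wire runs straight out to y = +-46 mm. Take the sleeve across its thickness.
- hanger: fixed steel stand with a yellow fork: two upright plates 5 mm thick at y = +-30 mm, open front to -x, post (16 mm thick, top 200 mm up) at x = +94 mm. Origin on the shelf, straight below the home position of the crosswire (wire along the hanger's y). The fork gives 1 mm per 6 N downwards, is rigid fore and aft; more than 20 N on it in any direction is forcing it.
- slot_home (a point): home position of the wire's centre, at hanger x = 0, y = 0, drawn 203 mm up, for a fork clamped at mid-height. The fork's true height is NOT reported: its slot floors lie anywhere from 180 to 220 mm above the shelf and must be felt or seen. The 6 mm wire is home 3 mm above the floor, against the slot's back wall (x = +3 mm).
- slot_entry (a point): middle of the slots' open top, at hanger x = -26 mm (height as slot_home). Each slot is L-shaped: level floor from x = -38 to +3; a tip 12 mm above the floor at the front (x -44 to -38); open above from x -38 to -14; over x -14 to +3 hangs the catch, underside 9.5 mm and top 45 mm above the floor.
- hanger_bar (a point): cross bar joining the plates at the back, at hanger x = 71 mm (height for a fork at mid-height); bar x 62 to 80, its top 26 mm and underside 48 mm below the slot floor. In front of it the plates reach 10 mm below the floor. The pail's rim has to pass under the plates: bring the pail in from the front (-x), wire above the tips.
- cap1: red plastic fender end cap, domed, 68 mm across, 47 mm tall, loose bystander. Origin at the centre of its underside
- cap2: a second one like cap1
- wedge: chrome door wedge, 104 mm long along its y, 36 mm wide, 36 mm tall, loose bystander. Origin at the centre of its underside
- hourglass: clear glass hourglass with dark wooden ends, 64 mm across, 120 mm tall, loose bystander. Origin at the centre of its underside
- penpot: stoneware pen pot with pens, 76 mm across, 145 mm tall with the pens, loose bystander. Origin at the centre of its underside
- fusecase: latched aluminium case, 110 x 170 x 57 mm, loose bystander. Origin at the centre of its underside
Not all that is in view belongs to the job. What is shaped like the hanger but orange or purple is not meant.

How it is judged:
By the outcome, as a careful person would: the job done as asked, in the order asked, and still so for the second after the job is handed in, with the robot touching nothing.
It also fails if it takes over 72 s, if anything falls off the work surface, if the arm or the gripper's body presses on something with over 40 N, if the wrist force passes 120 N, or if a joint passes its speed limit or range.

## Working session

There is one attempt and no reset: what is moved stays moved. The work goes in short steps, Python scripts to look and compute and a tool call to move; the robot and the scene stay as the last step left them, time stands still between calls to the robot, and variables do not carry over. Pictures are saved under pics/ and viewed, and the job is handed in when it is done.

Besides the shell and the picture viewer there is one more tool, called after "Call:" as name(argument=value, ...), one argument or row to a line, values as JSON. servo_tool: Moves the arm, as the interface text tells. Its arguments: {"type":"object","properties":{"plan":{"type":"string"},"newtons":{"type":"number"}},"required":["plan"]}

```bash
mkdir -p pics; ls
python3 - <<'E'
from plant import *
import cv2
for n in("side","top"):
    im=read_camera(n); cv2.imwrite(f"pics/{n}0.png",im[:,:,::-1]); print(n,calibration(n))
print(sense())
E
```

```text
pics
side {'intrinsics': array([[424.53939109,   0.        , 311.69286332],
       [  0.        , 424.53939109, 201.00225613],
       [  0.        ,   0.        ,   1.        ]]), 'rvec': array([ 2.31953166, -0.90945886,  0.33034288]), 'tvec': array([-0.37976333,  0.34973341,  1.14764092])}
top {'intrinsics': array([[409.6959927 ,   0.        , 323.34571196],
       [  0.        , 409.6959927 , 196.38134161],
       [  0.        ,   0.        ,   1.        ]]), 'rvec': array([ 2.1730732 , -2.22549519,  0.03478585]), 'tvec': array([0.01037499, 0.51347909, 1.21980539])}
{'clock': 0.1, 'joint_pos': array([ 5.67760740e+01,  1.26702309e+01,  8.75199252e+01, -1.44727421e-03,
        7.99109622e+01, -7.22583513e+00]), 'joint_vel': array([ 0.04362266, -0.14185652, -0.17829287, -0.1152905 ,  0.04973858,
       -0.04233923]), 'effort': array([ 5.62445675e-04, -4.95943666e+01, -3.88519764e+01,  7.00515951e-02,
        5.15421701e-02, -7.48725370e-05]), 'tool_pos': array([0.2736684 , 0.56126622, 0.22154537]), 'tcp_rot': array([-1.79899506e+02, -1.13055914e-02,  1.54002154e+02]), 'force': array([-0.26406221, -0.85232529,  0.28084821]), 'moment': array([-0.01828456, -0.00426951, -0.03003293]), 'finger_gap': 0.08698842136202753}
```

View pics/side0.png

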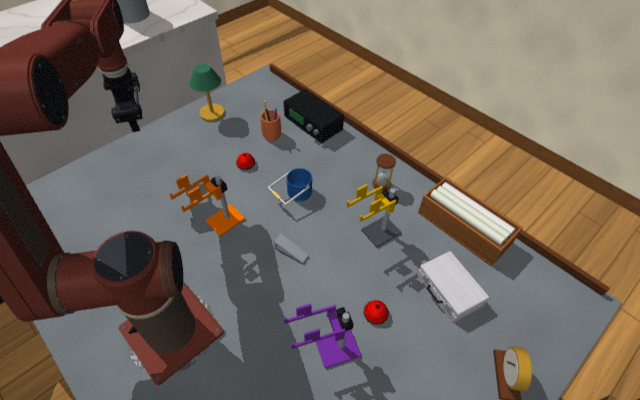

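View pics/top0.png

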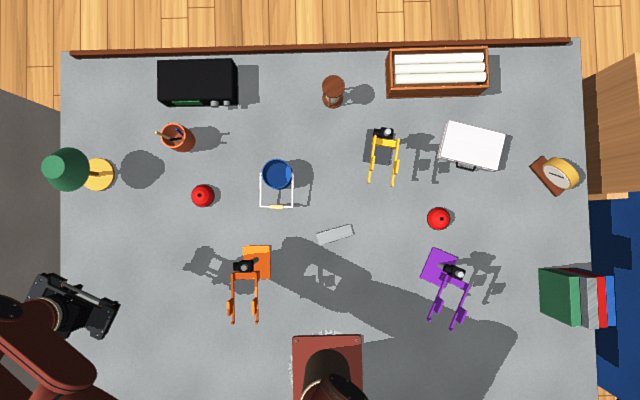

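The side view shows the blue pail at (299,185) with its bail toward (280,195). The yellow hanger is at (375,205), with orange (205,195) and purple (325,330) look-alikes. In the top view the pail is at (277,174) with the sleeve at (276,207), and the yellow hanger is at (384,152), open toward the bottom of the image. The orange (245,285) and purple (448,290) ones are decoys. There is only one pail, and I choose the yellow fork. Next I'll check both in enlarged crops.

```bash
cat > h.py <<'E'
import numpy as np, cv2
from plant import *
C={n:calibration(n) for n in("side","top")}
def proj(n,P):
    c=C[n]; return cv2.projectPoints(np.atleast_2d(np.float64(P)),c["rvec"],c["tvec"],c["intrinsics"],None)[0][:,0]
def ray(n,uv):
    c=C[n];R=cv2.Rodrigues(c["rvec"])[0];d=R.T@np.linalg.inv(c["intrinsics"])@np.array([uv[0],uv[1],1.]);return -R.T@c["tvec"].ravel(),d
def onz(n,uv,z):
    o,d=ray(n,uv);return o+d*(z-o[2])/d[2]
def tri(uvs,uvt):
    P=[]
    for n in("side","top"):
        c=C[n];P.append(c["intrinsics"]@np.c_[cv2.Rodrigues(c["rvec"])[0],c["tvec"].reshape(3)])
    X=cv2.triangulatePoints(P[0],P[1],np.float64(uvs).reshape(2,1),np.float64(uvt).reshape(2,1));return (X[:3]/X[3])[:,0]
def crop(src,x0,y0,w,h,s,out):
    im=cv2.imread(src)[y0:y0+h,x0:x0+w];im=cv2.resize(im,None,fx=s,fy=s,interpolation=cv2.INTER_CUBIC)
    for k in range(0,w,10):
        cv2.line(im,(k*s,0),(k*s,6 if k%50 else 14),(0,255,255),1)
        if k%20==0: cv2.putText(im,str(x0+k),(k*s,22),0,.35,(0,255,255),1)
    for k in range(0,h,10):
        cv2.line(im,(0,k*s),(6,k*s),(0,255,255),1)
        if k%20==0: cv2.putText(im,str(y0+k),(8,k*s+4),0,.35,(0,255,255),1)
    cv2.imwrite(out,im)
E
python3 - <<'E'
from h import *
crop("pics/top0.png",250,145,60,75,8,"pics/tp.png")
crop("pics/top0.png",355,110,60,85,7,"pics/th.png")
crop("pics/side0.png",260,155,70,65,9,"pics/sp.png")
crop("pics/side0.png",335,150,80,100,6,"pics/sh.png")
E
```

```text
(no output)
```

View pics/tp.png

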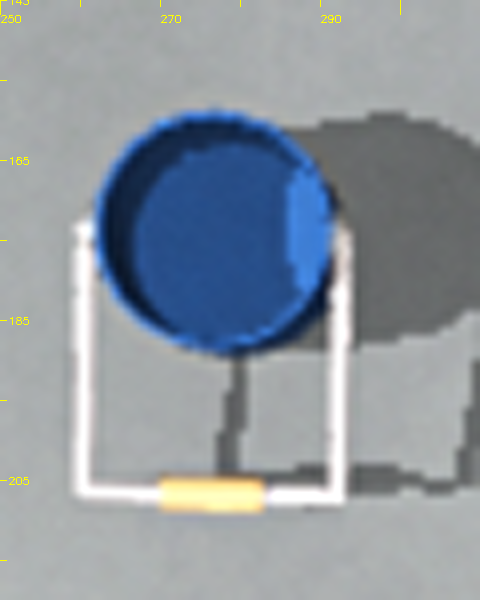

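View pics/th.png

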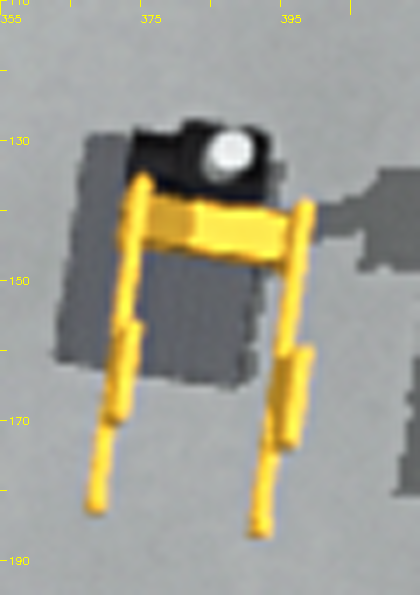

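View pics/sp.png

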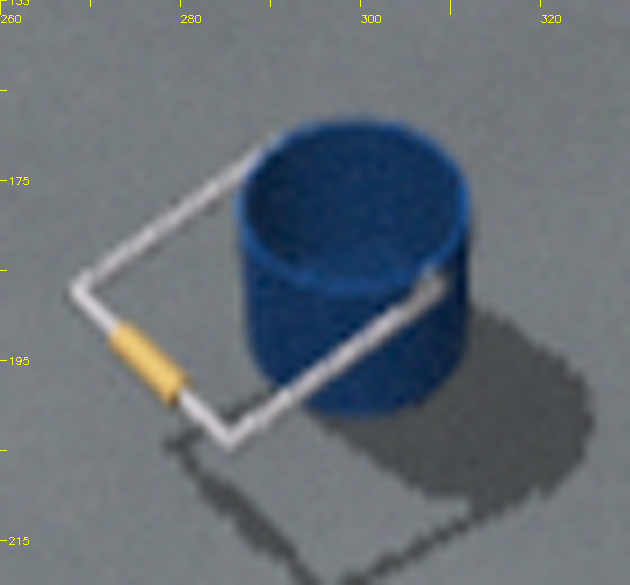

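View pics/sh.png

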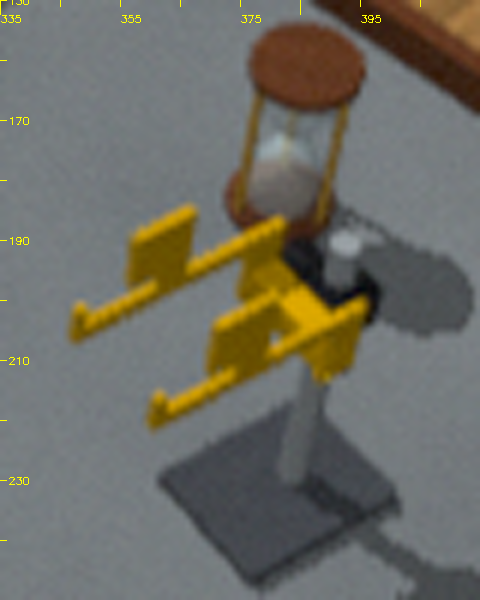

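```bash
cat > fit.py <<'E'
from h import *
from scipy.optimize import least_squares
def Rz(a): c,s=np.cos(a),np.sin(a);return np.array([[c,-s,0],[s,c,0],[0,0,1]])
def bailpt(p,x,y):  # x dist from hinge
    return np.array([-x*np.cos(p[3]),y,.066+x*np.sin(p[3])])
def w(p,P): return Rz(p[2])@P+np.array([p[0],p[1],0])
obs=[("t",(260.3,206.2),.095,.046),("t",(291.7,207),.095,-.046),("t",(276.5,206.7),.095,0),("t",(260.8,173),0,.046),("t",(292.5,174),0,-.046),
("s",(268.7,187),.095,.046),("s",(285.5,203.5),.095,-.046),("s",(276.3,195.3),.095,0)]
N={"t":"top","s":"side"}
def res(p):
    r=[]
    for n,uv,x,y in obs: r+=list(proj(N[n],w(p,bailpt(p,x,y)))[0]-uv)
    return np.array(r)
a=onz("top",(277,174),.07)
s=least_squares(res,[a[0],a[1],0,0],loss="soft_l1");p=s.x
print("pail",p[:2],np.degrees(p[2:]));print(res(p).reshape(-1,2).round(1).tolist());print("grip",w(p,bailpt(p,.095,0)))
ho=[("s",(348.3,200.5),-.044,.03,.012),("s",(360.5,215),-.044,-.03,.012),("s",(356.7,189.5),-.014,.03,.045),("s",(371,204),-.014,-.03,.045),
("t",(368.5,183.3),-.044,.03,.012),("t",(392,186.3),-.044,-.03,.012),("t",(371.3,170.3),-.014,.03,.045),("t",(395.2,174),-.014,-.03,.045),
("t",(387,131.5),.094,0,None),("s",(392.5,190),.094,0,None)]
def resh(p):
    r=[]
    for n,uv,x,y,z in ho: r+=list(proj(N[n],w(p,np.array([x,y,.2 if z is None else p[3]+z])))[0]-uv)
    return np.array(r)
a=onz("top",(382,165),.2)
s=least_squares(resh,[a[0],a[1],0,.2],loss="soft_l1");q=s.x
print("hanger",q[:2],np.degrees(q[2]),q[3]);print(resh(q).reshape(-1,2).round(1).tolist())
cov=np.linalg.inv(s.jac.T@s.jac);print(np.sqrt(np.diag(cov)))
E
python3 fit.py
```

```text
pail [0.58065982 0.1299587 ] [-2.60132033 -5.7832767 ]
[[0.1, -0.2], [0.5, -0.3], [-0.2, -0.3], [-0.0, 0.1], [0.3, -0.3], [-1.0, -0.0], [-0.5, 0.2], [-0.1, -0.1]]
grip [0.48624076 0.13424842 0.05642724]
hanger [ 0.57597869 -0.15430486] -9.654185779026417 0.1992501919717751
[[-1.9, 0.8], [-0.7, 1.0], [-0.4, -0.6], [-1.0, -0.5], [0.1, -0.6], [0.3, -0.2], [0.4, -0.8], [1.0, -0.9], [0.4, -0.3], [-0.8, 0.1]]
[0.00126118 0.00104882 0.01788732 0.00308118]
```

Pail at (0.581, 0.130), yaw −2.6°, grip at (0.486, 0.134, 0.056). Hanger at (0.576, −0.154), yaw −9.7°, slot floor about 0.199 m. First I'll compute the approach.

```bash
cat > go.py <<'E'
from h import *
from scipy.spatial.transform import Rotation as Ro
import sys
def rel(pos,yaw,roll=180,pitch=0):
    s=sense();R=Ro.from_euler("xyz",s["tcp_rot"],degrees=True)
    d=R.inv().apply(np.array(pos)-s["tool_pos"])
    t=(R.inv()*Ro.from_euler("xyz",[roll,pitch,yaw],degrees=True)).as_rotvec(degrees=True)
    return d.round(4),t.round(2)
if __name__=="__main__":
    v=list(map(float,sys.argv[1:]))
    for i in range(0,len(v),4): print(*rel(v[i:i+3],v[i+3]))
    s=sense();print(s["clock"],s["tool_pos"].round(4),s["tcp_rot"].round(2),s["force"].round(2),round(s["finger_gap"],4))
E
python3 go.py .486 .134 .16 87.4; python3 -c "
from h import *
for n,u in(('wedge',(335,234)),('cap1',(202,195)),('cap2',(438,218)),('pen',(177,137)),('hour',(333,92))): print(n,onz('top',u,.04))"
```

```text
[-0.3781 -0.2909  0.062 ] [-1.00e-01  5.00e-02  6.66e+01]
0.1 [0.2737 0.5613 0.2215] [-1.799e+02 -1.000e-02  1.540e+02] [-0.26 -0.85  0.28] 0.087
wedge [ 0.40186604 -0.03341107  0.04      ]
cap1 [0.52501474 0.35367784 0.04      ]
cap2 [ 0.44136332 -0.33476663  0.04      ]
pen [0.6980205  0.42539754 0.04      ]
hour [ 0.82031233 -0.03787259  0.04      ]
```

Call:
servo_tool(
  plan="-0.04 -0.03 0 0 0 7 0.087;-0.08 -0.06 0 0 0 14 0.087;-0.12 -0.092 0 0 0 21 0.087;-0.16 -0.123 0 0 0 28 0.06;-0.2 -0.154 0 0 0 35 0.05;-0.24 -0.185 0 0 0 42 0.04;-0.28 -0.215 0.01 0 0 50 0.035;-0.32 -0.246 0.02 0 0 57 0.035;-0.355 -0.273 0.04 0 0 63 0.035;-0.378 -0.291 0.062 0 0 66.6 0.035",
)

```text
clock: 1.1
tool_pos: [0.4877, 0.1319, 0.1607]
tcp_rot: [179.9, 0.0, 87.1]
force: [0.5, -0.6, -0.6]
finger_gap: 0.0397
```

Call:
servo_tool(
  plan="0 0 0 0 0 0 0.035;0 0 0 0 0 0 0.035;0 0 0 0 0 0 0.035",
)

```text
clock: 1.4
tool_pos: [0.4862, 0.1354, 0.1611]
tcp_rot: [180.0, -0.0, 87.5]
force: [0.2, -0.7, 0.1]
finger_gap: 0.0356
```

```bash
python3 go.py .486 .134 .037 87.4
python3 - <<'E'
from h import *
for n in("side","top"): cv2.imwrite(f"pics/{n}1.png",read_camera(n)[:,:,::-1])
crop("pics/side1.png",220,100,120,110,5,"pics/s1.png");crop("pics/top1.png",220,120,110,110,5,"pics/t1.png")
a=cv2.imread("pics/s1.png");b=cv2.imread("pics/t1.png")
cv2.imwrite("pics/c1.png",cv2.resize(np.hstack([a,b]),(800,382)))
E
```

```text
[-0.0015 -0.0002  0.1241] [ 0.03 -0.03  0.08]
1.4 [0.4862 0.1354 0.1611] [ 1.7997e+02 -3.0000e-02  8.7480e+01] [ 0.24 -0.7   0.12] 0.0356
```

View pics/c1.png

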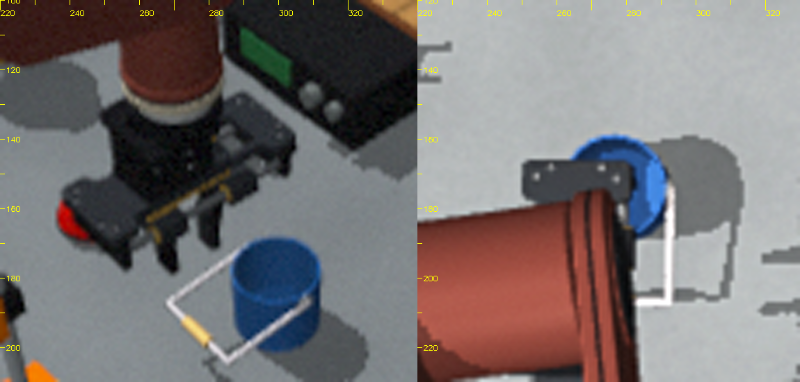

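The gripper is above the sleeve with its jaws along the pail's x, and the pail is undisturbed. Now I'll descend.

Call:
servo_tool(
  plan="-0.001 0 0.015 0 0 0 0.035;-0.001 0 0.03 0 0 0 0.035;-0.001 0 0.045 0 0 0 0.035;-0.001 0 0.06 0 0 0 0.035;-0.001 0 0.075 0 0 0 0.035;-0.001 0 0.09 0 0 0 0.035;-0.001 0 0.1 0 0 0 0.035;-0.001 0 0.11 0 0 0 0.035;-0.001 0 0.118 0 0 0 0.035;-0.001 0 0.123 0 0 0 0.035",
)

```text
clock: 2.5
tool_pos: [0.486, 0.1337, 0.0371]
tcp_rot: [-180.0, 0.0, 87.4]
force: [-0.7, -0.2, 0.6]
finger_gap: 0.0352
```

```bash
python3 go.py .486 .134 .037 87.4
python3 - <<'E'
from h import *
for n in("side","top"): cv2.imwrite(f"pics/{n}2.png",read_camera(n)[:,:,::-1])
crop("pics/side2.png",230,130,100,90,6,"pics/s2.png")
E
```

```text
[ 0.0003 -0.      0.0001] [-0.01  0.    0.03]
2.5 [0.486  0.1337 0.0371] [-179.99    0.     87.43] [-0.67 -0.19  0.58] 0.0352
```

View pics/s2.png

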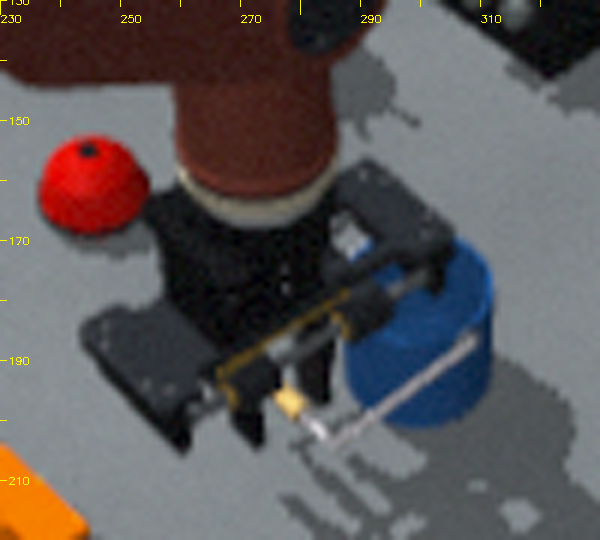

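The sleeve is between the two fingers at (287,198). Closing.

Call:
servo_tool(
  plan="0 0 0 0 0 0 0.025;0 0 0 0 0 0 0.018;0 0 0 0 0 0 0.012;0 0 0 0 0 0 0.006;0 0 0 0 0 0 0.004;0 0 0 0 0 0 0.004;0 0 0 0 0 0 0.004",
  newtons=25,
)

```text
clock: 3.3
tool_pos: [0.4867, 0.1335, 0.0378]
tcp_rot: [179.9, -0.0, 87.4]
force: [1.6, -1.1, -0.0]
finger_gap: 0.011
```

Run:
```python
from go import *
s=sense();print(s["tool_pos"],s["force"],s["finger_gap"])
from math import *
# arc from angle
a=np.radians(-2.6)
hin=np.array([.5807,.1300,.066])
g=s["tool_pos"]+[0,0,.019]
d=g-hin; print("radial",d[0]*cos(a)+d[1]*sin(a),"lat",-d[0]*sin(a)+d[1]*cos(a),d[2], "len",hypot(d[0]*cos(a)+d[1]*sin(a),d[2]))
```

```text
[0.48667491 0.1334929  0.03783704] [ 1.61792249 -1.06994734 -0.0365004 ] 0.011028193582049905
radial -0.09408674263490505 lat -0.0007759506767238715 -0.009162956374383968 len 0.09453187245138923
```

Call:
servo_tool(
  plan="0 -0.0005 -0.0093 0 0 0 0.004;0 -0.0001 -0.0176 0 0 0 0.004;0 0.0009 -0.0258 0 0 0 0.004;0 0.0027 -0.0339 0 0 0 0.004;0 0.0052 -0.0418 0 0 0 0.004;0 0.0084 -0.0494 0 0 0 0.004;0 0.0122 -0.0568 0 0 0 0.004;0 0.0167 -0.0638 0 0 0 0.004;0 0.0217 -0.0703 0 0 0 0.004;0 0.0273 -0.0764 0 0 0 0.004",
)

```text
clock: 4.3
tool_pos: [0.5139, 0.1322, 0.1146]
tcp_rot: [180.0, -0.0, 87.4]
force: [-1.3, 0.5, 0.0]
finger_gap: 0.0112
```

```bash
python3 go.py .5807 .13 .142 87.4
python3 - <<'E'
from h import *
for n in("side","top"): cv2.imwrite(f"pics/{n}3.png",read_camera(n)[:,:,::-1])
crop("pics/side3.png",230,110,100,110,5,"pics/s3.png")
E
```

```text
[ 0.0008  0.0668 -0.0274] [ 0.01 -0.   -0.  ]
4.3 [0.5139 0.1322 0.1146] [179.99  -0.    87.4 ] [-1.35  0.47  0.04] 0.0112
```

View pics/s3.png

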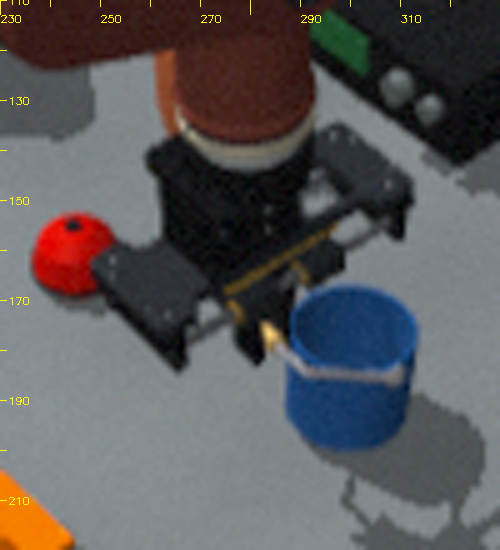

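Call:
servo_tool(
  plan="0 0.0061 -0.0056 0 0 0 0.004;0 0.0126 -0.0106 0 0 0 0.004;0 0.0196 -0.0151 0 0 0 0.004;0 0.027 -0.0189 0 0 0 0.004;0 0.0346 -0.0221 0 0 0 0.004;0 0.0425 -0.0245 0 0 0 0.004;0 0.0506 -0.0262 0 0 0 0.004;0 0.0588 -0.0271 0 0 0 0.004;0 0.067 -0.0274 0 0 0 0.004;0 0.067 -0.0274 0 0 0 0.004",
)

```text
clock: 5.4
tool_pos: [0.5814, 0.129, 0.141]
tcp_rot: [180.0, 0.0, 87.4]
force: [-0.5, 0.3, 0.5]
finger_gap: 0.0107
```

Run:
```python
from h import *
s=sense();print(s["force"],s["moment"],s["finger_gap"])
for n in("side","top"): cv2.imwrite(f"pics/{n}4.png",read_camera(n)[:,:,::-1])
crop("pics/side4.png",230,110,100,110,5,"pics/s4.png");crop("pics/top4.png",230,130,100,110,5,"pics/t4.png")
cv2.imwrite("pics/c4.png",cv2.resize(np.hstack([cv2.imread("pics/s4.png"),cv2.imread("pics/t4.png")]),(800,440)))
```

```text
[-0.46836754  0.31730862  0.45407388] [-0.06119561  0.21870614  0.00597247] 0.010729892975866682
```

View pics/c4.png

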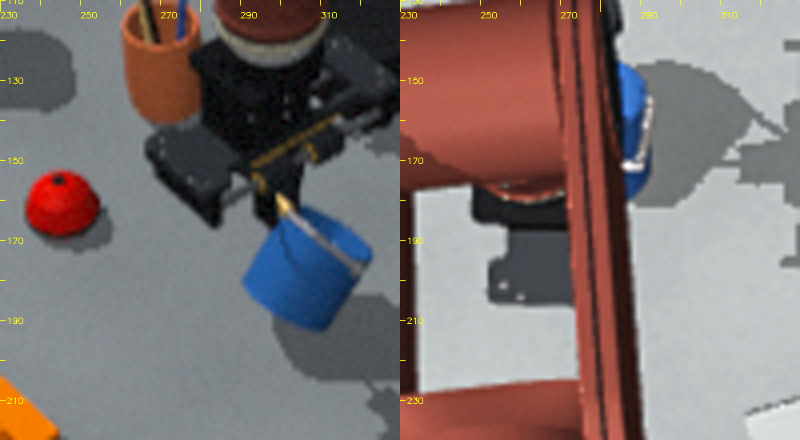

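The pail looks tilted in the side view, so I'll check that against the projected model before doing anything.

Run:
```python
from h import *
from fit import w,Rz
def draw(n,src,p,ba,out,box,s):
    im=cv2.imread(src);x0,y0,ww,hh=box
    im=cv2.resize(im[y0:y0+hh,x0:x0+ww],None,fx=s,fy=s,interpolation=cv2.INTER_CUBIC)
    t=np.linspace(0,2*np.pi,60)
    for r,z,c in((.043,.075,(0,255,0)),(.042,0,(0,255,255))):
        P=np.c_[r*np.cos(t),r*np.sin(t),0*t+z];P=np.array([w(p,q) for q in P])
        u=((proj(n,P)-[x0,y0]+.5)*s).astype(np.int32);cv2.polylines(im,[u],True,c,1)
    B=[[0,.046,.066],[-.095*np.cos(ba),.046,.066+.095*np.sin(ba)],[-.095*np.cos(ba),-.046,.066+.095*np.sin(ba)],[0,-.046,.066]]
    u=((proj(n,np.array([w(p,np.array(q)) for q in B]))-[x0,y0]+.5)*s).astype(np.int32);cv2.polylines(im,[u],False,(0,0,255),1)
    cv2.imwrite(out,im);return im
p=[.5807,.13,np.radians(-2.6)]
a=draw("side","pics/side3.png",p,np.radians(45),"pics/o3.png",(240,110,100,100),4)
b=draw("side","pics/side4.png",p,np.pi/2,"pics/o4.png",(240,110,100,100),4)
cv2.imwrite("pics/o34.png",np.hstack([a,b]))
s=sense();print(s["effort"],s["joint_pos"])
```

```text
pail [0.58065982 0.1299587 ] [-2.60132033 -5.7832767 ]
[[0.1, -0.2], [0.5, -0.3], [-0.2, -0.3], [-0.0, 0.1], [0.3, -0.3], [-1.0, -0.0], [-0.5, 0.2], [-0.1, -0.1]]
grip [0.48624076 0.13424842 0.05642724]
hanger [ 0.57597869 -0.15430486] -9.654185779026417 0.1992501919717751
[[-1.9, 0.8], [-0.7, 1.0], [-0.4, -0.6], [-1.0, -0.5], [0.1, -0.6], [0.3, -0.2], [0.4, -0.8], [1.0, -0.9], [0.4, -0.3], [-0.8, 0.1]]
[0.00126118 0.00104882 0.01788732 0.00308118]
[-1.98138244e-01 -4.67586851e+01 -3.69557655e+01  6.43237587e-02
 -2.24807616e-01 -3.35458106e-03] [ 4.94835160e+00  1.25444293e+01  9.66374551e+01 -8.75760243e-04
  7.08704393e+01  7.55551418e+00]
```

View pics/o34.png

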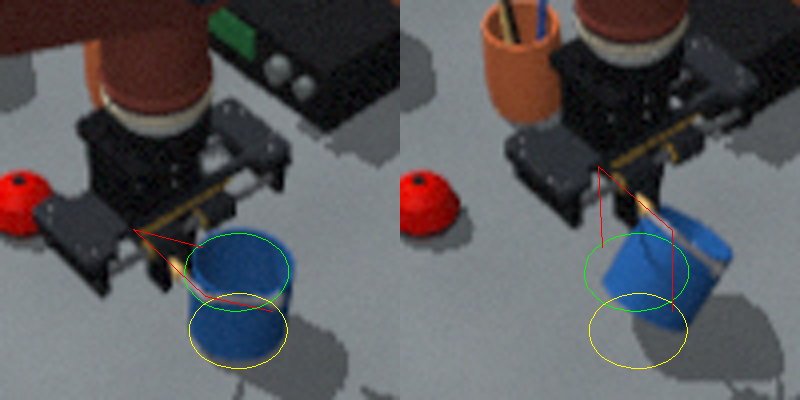

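Run:
```python
from h import *
crop("pics/side3.png",265,155,60,55,10,"pics/z3.png")
crop("pics/side4.png",280,145,60,55,10,"pics/z4.png")
cv2.imwrite("pics/z34.png",cv2.resize(np.hstack([cv2.imread("pics/z3.png"),cv2.imread("pics/z4.png")]),(800,366),interpolation=cv2.INTER_AREA))
```

```text
(no output)
```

View pics/z3.png

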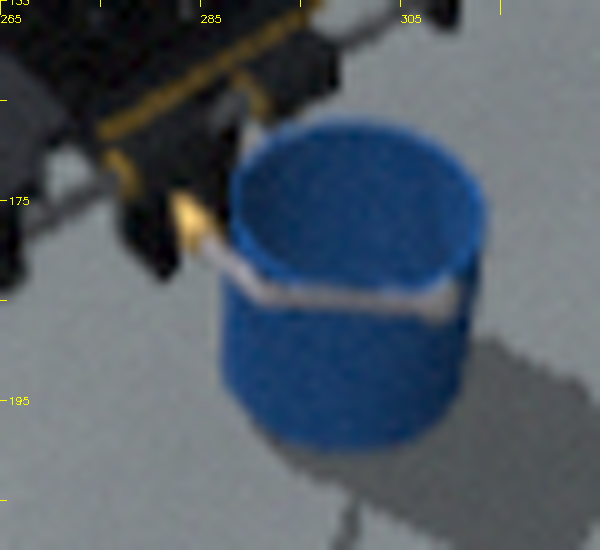

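View pics/z4.png

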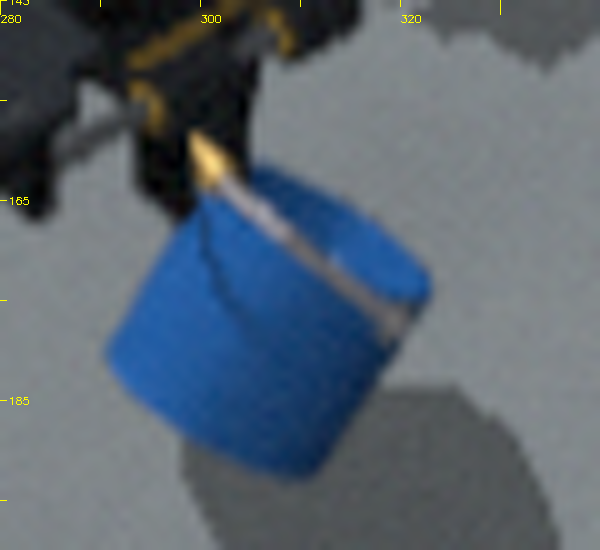

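Run:
```python
from h import *
for i in range(6):
    im=read_camera("side"); s=sense(); print(s["clock"],s["force"].round(2),s["moment"].round(3),s["tool_pos"].round(4))
cv2.imwrite("pics/side5.png",im[:,:,::-1])
print(np.abs(im[:,:,::-1].astype(int)-cv2.imread("pics/side4.png")).mean())
im=read_camera("top");cv2.imwrite("pics/top5.png",im[:,:,::-1])
crop("pics/top5.png",270,140,40,50,10,"pics/tz5.png")
crop("pics/side5.png",280,145,60,55,10,"pics/z5.png")
```

```text
5.55 [-0.35  0.22  0.73] [-0.138  0.141  0.011] [0.5799 0.1292 0.1407]
5.6 [-0.5  -0.4  -1.37] [-0.089  0.105 -0.028] [0.5798 0.1292 0.1407]
5.65 [-0.54  0.39 -0.03] [-0.097  0.099 -0.015] [0.5798 0.1292 0.1408]
5.7 [-0.5   0.54 -0.52] [-0.097  0.109 -0.001] [0.5798 0.1292 0.1409]
5.75 [ 0.89  0.7  -0.01] [-0.105  0.051 -0.049] [0.5799 0.1292 0.141 ]
5.8 [-0.21  1.12 -1.38] [-0.087  0.113  0.034] [0.5799 0.1292 0.1411]
2.2861796875
```

View pics/z5.png

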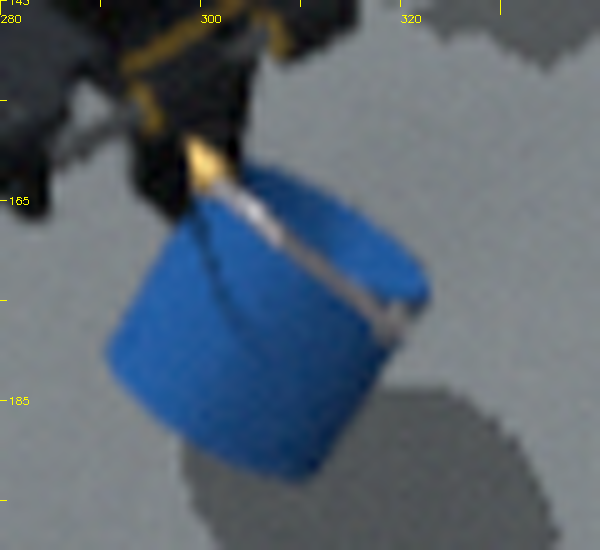

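View pics/tz5.png

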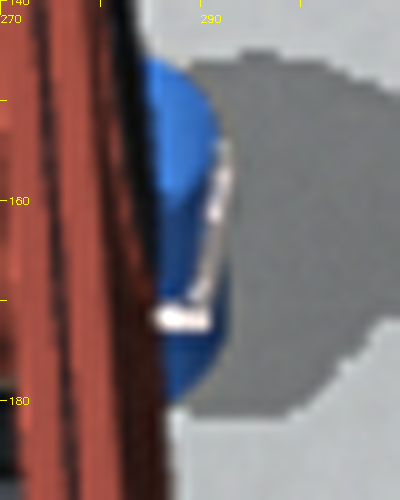

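```bash
cat > tip.py <<'E'
import numpy as np
def hinge(th,xp=.5807):
    E=np.array([xp+.042,0.]);c,s=np.cos(th),np.sin(th)
    v=np.array([-.042,.066]);return E+np.array([c*v[0]+s*v[1],-s*v[0]+c*v[1]])
def sols(S,xp=.5807):
    t=np.radians(np.arange(-1,80,.1));d=np.array([np.hypot(*(hinge(a,xp)-S))-.095 for a in t])
    i=np.where(d[:-1]*d[1:]<0)[0];return [(round(np.degrees(t[k]),1),round(np.degrees(np.arctan2(S[1]-hinge(t[k],xp)[1],hinge(t[k],xp)[0]-S[0])),1)) for k in i]
if __name__=="__main__":
    for z in(.16,.15,.14,.13,.12,.11):
        for x in np.arange(.58,.48,-.01): print(z,round(x,3),sols(np.array([x,z])))
    print(sols(np.array([.5139,.1336])))
E
python3 tip.py
```

```text
0.16 0.58 [(np.float64(36.3), np.float64(59.7))]
0.16 0.57 [(np.float64(-0.7), np.float64(84.0)), (np.float64(29.1), np.float64(59.6))]
0.16 0.56 [(np.float64(3.0), np.float64(75.2)), (np.float64(19.0), np.float64(62.1))]
0.16 0.55 []
0.16 0.54 []
0.16 0.53 []
0.16 0.52 []
0.16 0.51 []
0.16 0.5 []
0.16 0.49 []
0.15 0.58 [(np.float64(45.2), np.float64(50.9))]
0.15 0.57 [(np.float64(39.0), np.float64(49.6))]
0.15 0.56 [(np.float64(32.1), np.float64(49.1))]
0.15 0.55 [(np.float64(24.0), np.float64(49.9))]
0.15 0.54 [(np.float64(13.0), np.float64(53.4))]
0.15 0.53 []
0.15 0.52 []
0.15 0.51 []
0.15 0.5 []
0.15 0.49 []
0.14 0.58 [(np.float64(51.5), np.float64(44.1))]
0.14 0.57 [(np.float64(45.5), np.float64(42.2))]
0.14 0.56 [(np.float64(39.0), np.float64(41.0))]
0.14 0.55 [(np.float64(32.0), np.float64(40.6))]
0.14 0.54 [(np.float64(24.2), np.float64(41.2))]
0.14 0.53 [(np.float64(14.6), np.float64(43.7))]
0.14 0.52 []
0.14 0.51 []
0.14 0.5 []
0.14 0.49 []
0.13 0.58 [(np.float64(56.6), np.float64(38.1))]
0.13 0.57 [(np.float64(50.5), np.float64(35.9))]
0.13 0.56 [(np.float64(44.1), np.flo
[... 453 characters left out ...]
[(np.float64(34.3), np.float64(26.1))]
0.12 0.53 [(np.float64(26.9), np.float64(26.3))]
0.12 0.52 [(np.float64(18.7), np.float64(27.6))]
0.12 0.51 [(np.float64(9.3), np.float64(30.4))]
0.12 0.5 []
0.12 0.49 []
0.11 0.58 [(np.float64(64.6), np.float64(27.4))]
0.11 0.57 [(np.float64(58.0), np.float64(24.5))]
0.11 0.56 [(np.float64(51.2), np.float64(22.2))]
0.11 0.55 [(np.float64(44.4), np.float64(20.6))]
0.11 0.54 [(np.float64(37.4), np.float64(19.7))]
0.11 0.53 [(np.float64(30.1), np.float64(19.6))]
0.11 0.52 [(np.float64(22.4), np.float64(20.3))]
0.11 0.51 [(np.float64(14.0), np.float64(22.2))]
0.11 0.5 [(np.float64(4.2), np.float64(25.6))]
0.11 0.49 []
[(np.float64(-0.2), np.float64(45.5))]
```

Call:
servo_tool(
  plan="0 -0.006 0.003 0 0 0 0.004;0 -0.012 0.006 0 0 0 0.004;0 -0.018 0.009 0 0 0 0.004;0 -0.024 0.012 0 0 0 0.004;0 -0.03 0.015 0 0 0 0.004;0 -0.036 0.018 0 0 0 0.004;0 -0.042 0.021 0 0 0 0.004;0 -0.048 0.024 0 0 0 0.004;0 -0.054 0.027 0 0 0 0.004;0 -0.06 0.03 0 0 0 0.004",
)

```text
clock: 6.85
tool_pos: [0.5198, 0.1319, 0.111]
tcp_rot: [-180.0, 0.0, 87.4]
force: [-0.7, 0.1, -0.1]
finger_gap: 0.011
```

Run:
```python
from h import *
s=sense();print(s["force"],s["moment"],s["finger_gap"])
for n in("side","top"): cv2.imwrite(f"pics/{n}6.png",read_camera(n)[:,:,::-1])
crop("pics/side6.png",265,150,65,60,9,"pics/z6.png")
```

```text
[-0.69606897  0.12964797 -0.07329413] [-0.10299873  0.26110485 -0.01235005] 0.01104221841087173
```

View pics/z6.png

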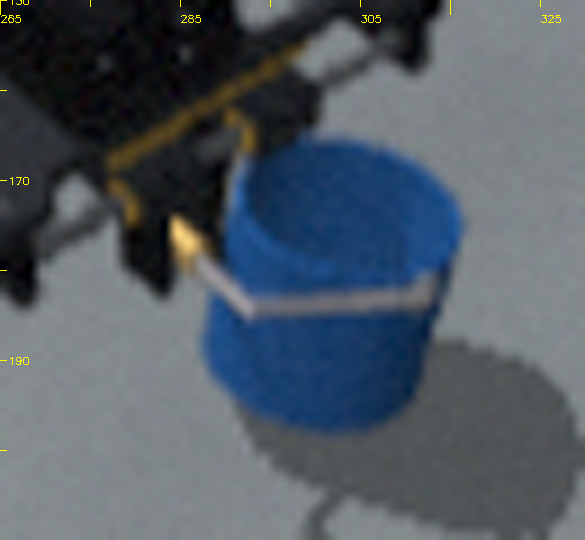

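Call:
servo_tool(
  plan="0 -0.004 0.004 0 0 0 0.004;0 -0.008 0.008 0 0 0 0.004;0 -0.012 0.012 0 0 0 0.004;0 -0.016 0.016 0 0 0 0.004;0 -0.02 0.02 0 0 0 0.004;0 -0.022 0.021 0 0 0 0.004;0 -0.023 0.021 0 0 0 0.004",
)

```text
clock: 7.65
tool_pos: [0.497, 0.1329, 0.09]
tcp_rot: [-180.0, 0.0, 87.4]
force: [-2.0, 0.1, 0.9]
finger_gap: 0.0112
```

Run:
```python
from h import *
s=sense();print(s["force"],s["moment"],s["finger_gap"])
for n in("side","top"): cv2.imwrite(f"pics/{n}7.png",read_camera(n)[:,:,::-1])
crop("pics/side7.png",260,150,70,65,9,"pics/z7.png")
```

```text
[-2.03928616  0.10706031  0.91558891] [-0.05763486  0.26760132 -0.01676048] 0.011222590903247193
```

View pics/z7.png

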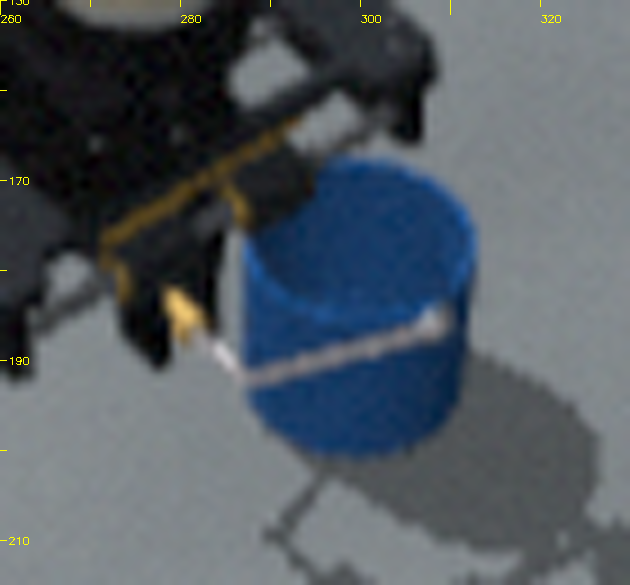

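Call:
servo_tool(
  plan="0 -0.001 0 0 0 0 0.004;0 -0.002 0 0 0 0 0.004;0 -0.002 0 0 0 0 0.004;0 -0.002 0 0 0 0 0.016;0 -0.002 0 0 0 0 0.024;0 -0.002 0 0 0 0 0.024;0 -0.002 0 0 0 0 0.024",
)

```text
clock: 8.45
tool_pos: [0.496, 0.1331, 0.0906]
tcp_rot: [179.9, -0.0, 87.4]
force: [0.1, 0.4, -0.3]
finger_gap: 0.0231
```

Run:
```python
from h import *
s=sense();print(s["force"],s["moment"],s["finger_gap"])
for n in("side","top"): cv2.imwrite(f"pics/{n}8.png",read_camera(n)[:,:,::-1])
crop("pics/side8.png",260,150,70,65,9,"pics/z8.png")
crop("pics/top8.png",255,130,60,75,8,"pics/tz8.png")
```

```text
[ 0.14948316  0.39992846 -0.34128398] [-0.08716729  0.03217593  0.0321765 ] 0.023115974285491777
```

View pics/z8.png

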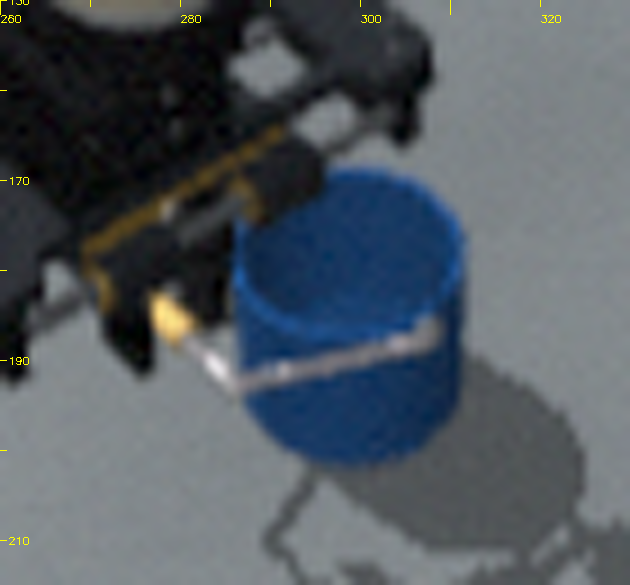

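View pics/tz8.png

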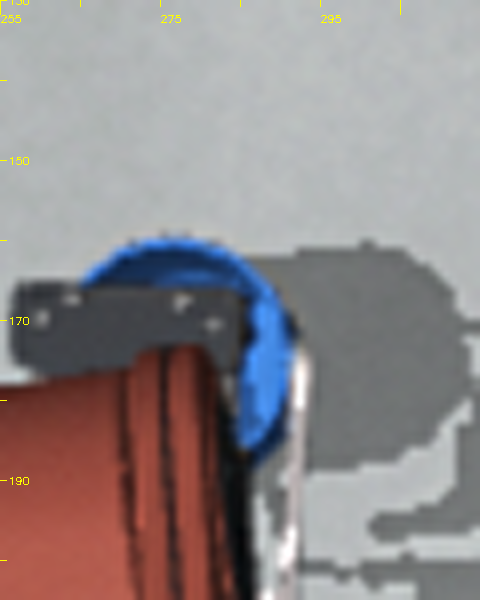

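The pail is upright again, back within about 2–3 mm of where it stood, and the bail holds at about 27°. The tip came from gripping the sleeve rigidly: a small radius error pushed the pail over its front edge. This time I'll keep the fingers as a loose cage (20 mm gap) so only a light sideways push acts.

Call:
servo_tool(
  plan="0 0 0 0 0 0 0.02;0 0.0025 -0.006 0 0 0 0.02;0 0.0053 -0.0114 0 0 0 0.02;0 0.009 -0.016 0 0 0 0.02;0 0.0125 -0.0205 0 0 0 0.02;0 0.017 -0.0245 0 0 0 0.02;0 0.021 -0.0286 0 0 0 0.02;0 0.0255 -0.032 0 0 0 0.02;0 0.03 -0.0357 0 0 0 0.02",
)

```text
clock: 9.45
tool_pos: [0.5258, 0.1317, 0.1263]
tcp_rot: [-180.0, 0.0, 87.4]
force: [-1.6, 0.7, 1.0]
finger_gap: 0.0201
```

Run:
```python
from h import *
s=sense();print(s["force"],s["moment"],s["finger_gap"])
for n in("side",): cv2.imwrite(f"pics/{n}9.png",read_camera(n)[:,:,::-1])
crop("pics/side9.png",260,140,70,75,8,"pics/z9.png")
```

```text
[-1.60415057  0.7095958   0.96125774] [-0.08552896  0.36936914 -0.04050096] 0.02013811912609359
```

View pics/z9.png

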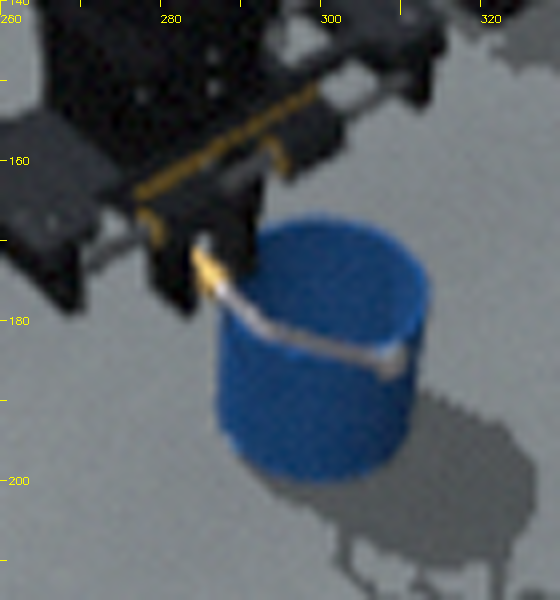

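The push is about 1.7 N with an upward reaction: pad friction is dragging the sleeve down, and the pail leans slightly. I'll lift the fingers a little first and then keep rising faster than the sleeve, so friction helps the motion.

Call:
servo_tool(
  plan="0 -0.001 -0.003 0 0 0 0.02;0 -0.001 -0.006 0 0 0 0.02;0 0.003 -0.0085 0 0 0 0.02;0 0.007 -0.011 0 0 0 0.02",
)

```text
clock: 9.9
tool_pos: [0.5325, 0.1314, 0.1373]
tcp_rot: [180.0, 0.0, 87.4]
force: [-0.6, -0.5, 0.5]
finger_gap: 0.0199
```

Run:
```python
from h import *
s=sense();print(s["force"],s["moment"],s["finger_gap"])
for n in("side",): cv2.imwrite(f"pics/{n}10.png",read_camera(n)[:,:,::-1])
crop("pics/side10.png",260,140,70,75,8,"pics/z10.png")
```

```text
[-0.64994462 -0.54490962  0.50719496] [-0.07866015  0.26714286  0.03073818] 0.019867678458246767
```

View pics/z10.png

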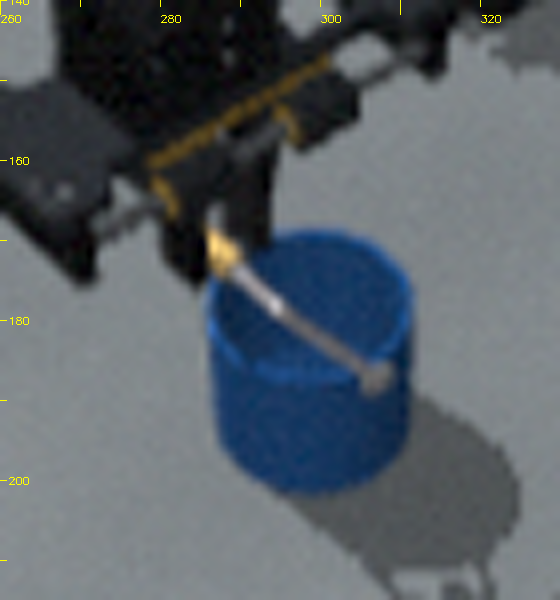

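Pail flat, bail at about 58°. Continuing the same way.

Call:
servo_tool(
  plan="0 0.005 -0.0033 0 0 0 0.02;0 0.0104 -0.006 0 0 0 0.02;0 0.016 -0.0085 0 0 0 0.02;0 0.021 -0.0107 0 0 0 0.02;0 0.027 -0.0125 0 0 0 0.02;0 0.0324 -0.014 0 0 0 0.02;0 0.038 -0.015 0 0 0 0.02;0 0.0439 -0.016 0 0 0 0.02;0 0.05 -0.0167 0 0 0 0.02",
)

```text
clock: 10.85
tool_pos: [0.5828, 0.1291, 0.1537]
tcp_rot: [-180.0, 0.0, 87.4]
force: [-1.3, -0.5, -0.8]
finger_gap: 0.02
```

Run:
```python
from h import *
s=sense();print(s["force"],s["moment"],s["finger_gap"])
for n in("side",): cv2.imwrite(f"pics/{n}11.png",read_camera(n)[:,:,::-1])
crop("pics/side11.png",265,130,70,80,7,"pics/z11.png")
```

```text
[-1.26943828 -0.49848003 -0.82070421] [-0.10096227  0.12527401  0.02324258] 0.0199513398396927
```

View pics/z11.png

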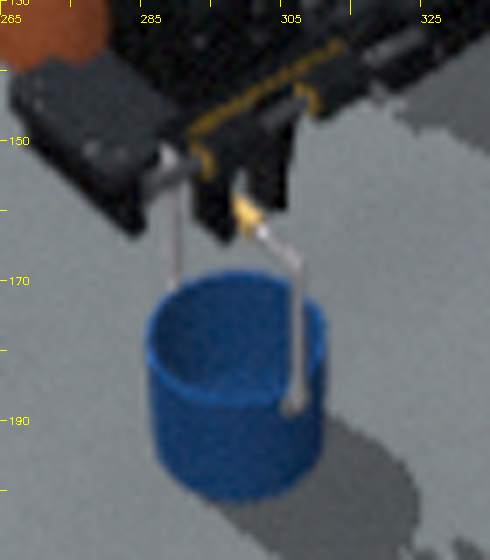

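The bail stands upright and the pail is flat: near arm vertical at (306,168)–(306,188). Now I'll centre, lower and grip.

Call:
servo_tool(
  plan="0 -0.004 0 0 0 0 0.02;0 -0.004 0.004 0 0 0 0.02;0 -0.004 0.008 0 0 0 0.02;0 -0.004 0.0117 0 0 0 0.02;0 -0.004 0.0117 0 0 0 0.015;0 -0.004 0.0117 0 0 0 0.01;0 -0.004 0.0117 0 0 0 0.004;0 -0.004 0.0117 0 0 0 0.004;0 -0.004 0.0117 0 0 0 0.004",
  newtons=30,
)

```text
clock: 11.8
tool_pos: [0.5783, 0.1293, 0.142]
tcp_rot: [-180.0, -0.0, 87.4]
force: [-0.6, 0.2, -1.1]
finger_gap: 0.0111
```

Call:
servo_tool(
  plan="0 0 -0.003 0 0 0 0.004;0 0 -0.006 0 0 0 0.004;0 0 -0.01 0 0 0 0.004;0 0 -0.014 0 0 0 0.004;0 0 -0.018 0 0 0 0.004;0 0 -0.02 0 0 0 0.004;0 0 -0.02 0 0 0 0.004",
)

```text
clock: 12.5
tool_pos: [0.5786, 0.1293, 0.1626]
tcp_rot: [179.9, -0.0, 87.4]
force: [-0.0, -0.2, -4.6]
finger_gap: 0.011
```

Run:
```python
from h import *
for n in("side","top","side"): 
    cv2.imwrite(f"pics/{n}12.png",read_camera(n)[:,:,::-1]);s=sense();print(s["force"],s["moment"],s["finger_gap"],s["tool_pos"])
crop("pics/side12.png",265,120,70,90,6,"pics/z12.png")
```

```text
[ 0.37652718 -0.35357862 -3.20079764] [-0.10839276  0.0535929  -0.02359246] 0.010698500590432652 [0.57847984 0.12930266 0.16231188]
[-0.55930818 -0.45910518 -3.78888167] [-0.117637    0.10185055  0.0521532 ] 0.010496476678135164 [0.57828586 0.12930405 0.16201468]
[ 0.02176862  0.44019772 -3.44420212] [-0.10635648  0.08919519  0.05499397] 0.010434666843221183 [0.57817919 0.12926667 0.16186555]
```

View pics/z12.png

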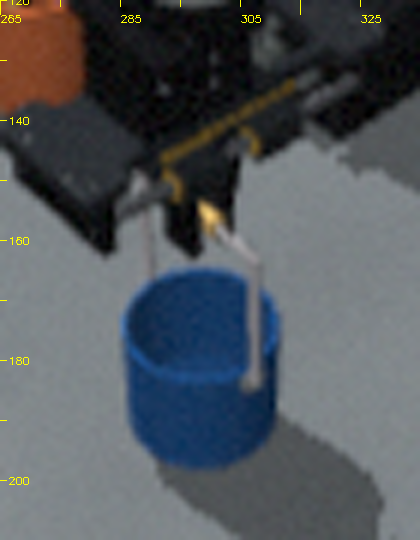

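The pail hangs level and the weight is about 3.7 N. Now to the front of the hanger, high and smoothly.

```bash
python3 go.py .5783 .1293 .241 87.4 .4626 -.1347 .241 80.35
```

```text
[ 0.      0.0001 -0.0791] [-0.02  0.   -0.  ]
[-0.2689 -0.1035 -0.0791] [-0.02  0.01  7.05]
12.65 [0.5782 0.1293 0.1619] [-179.98    0.     87.4 ] [ 0.02  0.44 -3.44] 0.0104
```

Call:
servo_tool(
  plan="0 0 -0.004 0 0 0 0.004;0 0 -0.012 0 0 0 0.004;0 -0.002 -0.022 0 0 0 0.004;-0.001 -0.005 -0.034 0 0 0 0.004;-0.003 -0.009 -0.046 0 0 0 0.004;-0.008 -0.014 -0.057 0 0 0 0.004;-0.016 -0.02 -0.066 0 0 -0.5 0.004;-0.027 -0.026 -0.073 0 0 0 0.004;-0.04 -0.032 -0.077 0 0 0 0.004;-0.054 -0.038 -0.079 0 0 0 0.004",
)

```text
clock: 13.65
tool_pos: [0.5373, 0.0758, 0.2414]
tcp_rot: [180.0, 0.0, 87.4]
force: [0.4, -0.0, -3.3]
finger_gap: 0.0107
```

```bash
python3 go.py .4626 -.1347 .241 80.35
```

```text
[-0.2137 -0.065   0.0005] [0.02 0.01 7.04]
13.65 [0.5373 0.0758 0.2414] [1.7998e+02 1.0000e-02 8.7390e+01] [ 0.36 -0.03 -3.29] 0.0107
```

Call:
servo_tool(
  plan="-0.014 -0.0055 0 0 0 0.4 0.004;-0.029 -0.011 0 0 0 1 0.004;-0.045 -0.016 0 0 0 1.6 0.004;-0.061 -0.021 0 0 0 2.2 0.004;-0.077 -0.026 0 0 0 2.8 0.004;-0.093 -0.031 0 0 0 3.4 0.004;-0.109 -0.036 0 0 0 4 0.004;-0.125 -0.041 0 0 0 4.6 0.004;-0.141 -0.046 0 0 0 5.2 0.004;-0.156 -0.051 0 0 0 5.8 0.004",
)

```text
clock: 14.65
tool_pos: [0.4789, -0.0779, 0.2405]
tcp_rot: [-180.0, 0.0, 81.5]
force: [-0.4, 0.2, -4.0]
finger_gap: 0.0109
```

```bash
python3 go.py .4626 -.1347 .241 80.35
```

```text
[-0.0586 -0.0077 -0.0005] [-0.05  0.    1.16]
14.65 [ 0.4789 -0.0779  0.2405] [-179.95    0.     81.51] [-0.4   0.18 -3.98] 0.0109
```

Call:
servo_tool(
  plan="-0.014 -0.002 0 0 0 0.3 0.004;-0.027 -0.004 0 0 0 0.6 0.004;-0.038 -0.006 0 0 0 0.8 0.004;-0.047 -0.0075 0 0 0 1 0.004;-0.053 -0.0077 0 0 0 1.16 0.004;-0.057 -0.0077 0 0 0 1.16 0.004;-0.0586 -0.0077 0 0 0 1.16 0.004;-0.0586 -0.0077 0 0 0 1.16 0.004;-0.0586 -0.0077 0 0 0 1.16 0.004",
)

```text
clock: 15.55
tool_pos: [0.4638, -0.133, 0.241]
tcp_rot: [-180.0, -0.0, 80.5]
force: [0.2, -0.4, -3.9]
finger_gap: 0.0114
```

Run:
```python
from h import *
for n in("side","top"): 
    cv2.imwrite(f"pics/{n}13.png",read_camera(n)[:,:,::-1]);s=sense();print(s["force"],s["moment"],s["finger_gap"],s["tool_pos"],s["tcp_rot"])
crop("pics/side13.png",310,150,110,110,5,"pics/z13.png");crop("pics/top13.png",340,110,80,110,5,"pics/tz13.png")
```

```text
[ 0.44885552 -0.04485845 -4.9706661 ] [-0.08726246  0.03406105 -0.02690008] 0.010871783449434553 [ 0.4637901  -0.13293877  0.24101111] [-1.79995187e+02 -1.20651659e-02  8.04700409e+01]
[-0.12432755 -0.16123224 -3.54979086] [-0.12639271  0.07982425  0.03194747] 0.01081172317587783 [ 0.46377652 -0.13295211  0.24100721] [-1.79994294e+02 -6.73161724e-03  8.04738727e+01]
```

View pics/z13.png

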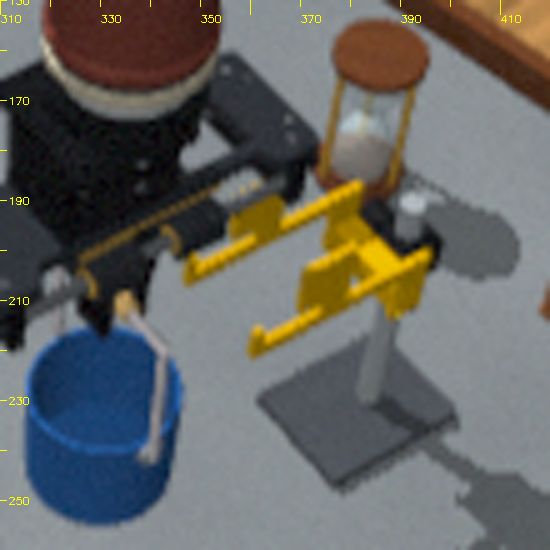

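View pics/tz13.png

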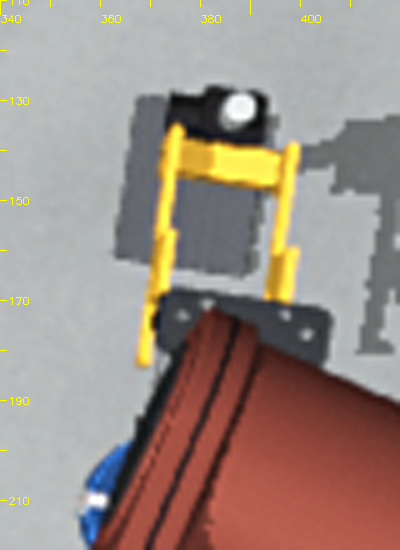

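```bash
cat > ov.py <<'E'
from h import *
from scipy.spatial.transform import Rotation as Ro
def ovl(q,n,src,box,s,out):
    x0,y0,ww,hh=box;im=cv2.imread(src)[y0:y0+hh,x0:x0+ww];im=cv2.resize(im,None,fx=s,fy=s,interpolation=cv2.INTER_CUBIC)
    R=Ro.from_euler("z",q[2],degrees=True)
    def L(P,c,cl=False):
        P=R.apply(np.array(P,float))+[q[0],q[1],0];u=((proj(n,P)-[x0,y0]+.5)*s).astype(np.int32);cv2.polylines(im,[u],cl,c,1)
    h=q[3]
    for y in(.03,-.03):
        L([[-.044,y,h-.01],[-.044,y,h+.012],[-.038,y,h+.012],[-.038,y,h],[.003,y,h],[.003,y,h+.0095],[-.014,y,h+.0095],[-.014,y,h+.045]],(255,0,255))
        L([[-.044,y,h-.01],[.062,y,h-.01]],(255,0,0))
    L([[.062,.0275,h-.026],[.062,-.0275,h-.026],[.08,-.0275,h-.026],[.08,.0275,h-.026]],(0,0,255),True)
    t=np.linspace(0,6.28,20);L(np.c_[.094+.008*np.cos(t),.008*np.sin(t),0*t+.2],(0,255,0),True)
    cv2.imwrite(out,im)
import sys
q=list(map(float,sys.argv[1:5]))
ovl(q,"side","pics/side0.png",(340,175,70,60),10,"pics/"+sys.argv[5]+"s.png");ovl(q,"top","pics/top0.png",(360,120,50,75),8,"pics/"+sys.argv[5]+"t.png")
E
python3 ov.py .576 -.1543 -9.65 .1993 ov1
```

```text
(no output)
```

View pics/ov1s.png

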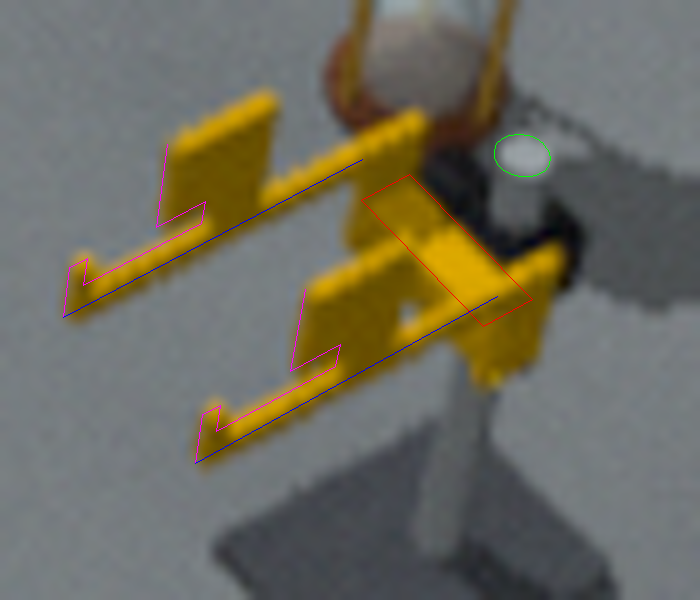

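View pics/ov1t.png

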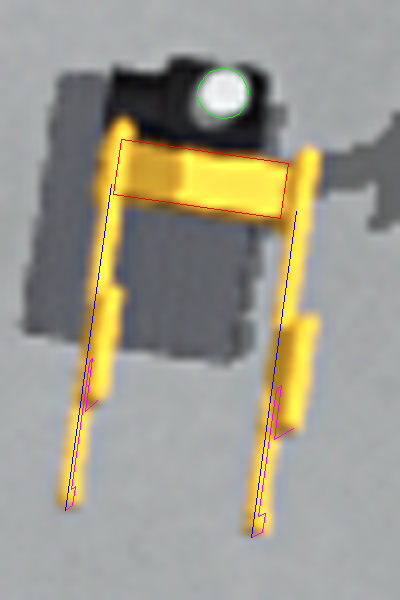

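```bash
python3 ov.py .574 -.1565 -9.2 .198 ov2
```

```text
(no output)
```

View pics/ov2s.png

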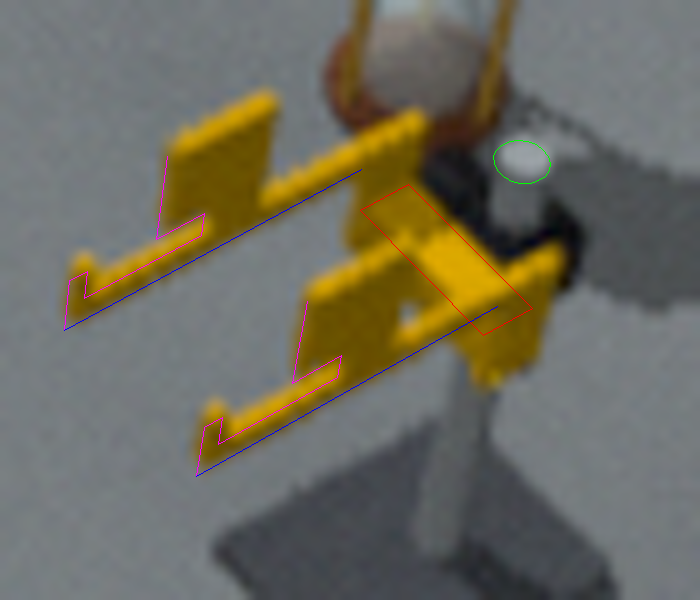

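View pics/ov2t.png

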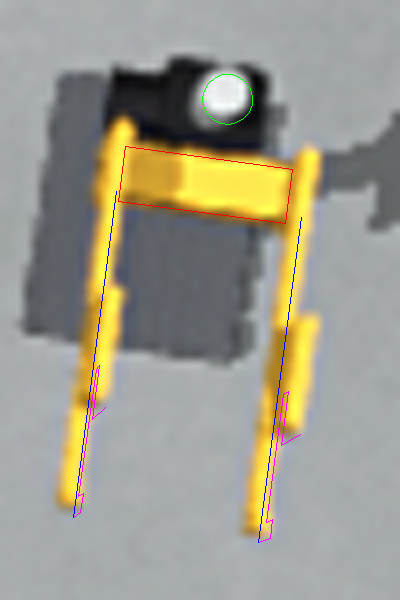

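```bash
python3 go.py .4638 -.1358 .213 80.35  .5499 -.1506 .213 80.35
```

```text
[-0.0028  0.0005  0.028 ] [-0.01 -0.01  0.12]
[-0.0032  0.0879  0.028 ] [-0.01 -0.01  0.12]
15.65 [ 0.4638 -0.133   0.241 ] [-1.7999e+02 -1.0000e-02  8.0470e+01] [-0.12 -0.16 -3.55] 0.0108
```

Call:
servo_tool(
  plan="-0.001 0 0.004 0 0 0.1 0.004;-0.002 0 0.01 0 0 0.1 0.004;-0.003 0 0.017 0 0 0.1 0.004;-0.003 0 0.023 0 0 0.1 0.004;-0.003 0.002 0.027 0 0 0.1 0.004;-0.003 0.006 0.028 0 0 0.1 0.004;-0.003 0.012 0.028 0 0 0.1 0.004;-0.003 0.02 0.028 0 0 0.1 0.004;-0.003 0.029 0.028 0 0 0.1 0.004;-0.003 0.038 0.028 0 0 0.1 0.004",
)

```text
clock: 16.65
tool_pos: [0.5018, -0.1428, 0.2133]
tcp_rot: [180.0, 0.0, 80.3]
force: [0.2, 0.3, -2.5]
finger_gap: 0.0108
```

Call:
servo_tool(
  plan="0 0.009 0 0 0 0 0.004;0 0.018 0 0 0 0 0.004;0 0.027 0 0 0 0 0.004;0 0.034 0 0 0 0 0.004;0 0.04 0 0 0 0 0.004;0 0.045 0 0 0 0 0.004;0 0.048 0 0 0 0 0.004;0 0.0495 0 0 0 0 0.004;0 0.0495 0 0 0 0 0.004",
)

```text
clock: 17.55
tool_pos: [0.5495, -0.1508, 0.213]
tcp_rot: [-180.0, -0.0, 80.3]
force: [-0.4, 0.1, -3.6]
finger_gap: 0.0111
```

Run:
```python
from h import *
for n in("side","top"): 
    cv2.imwrite(f"pics/{n}14.png",read_camera(n)[:,:,::-1]);s=sense();print(s["clock"],s["force"],s["moment"],s["finger_gap"],s["tool_pos"],s["tcp_rot"])
crop("pics/side14.png",325,160,90,90,8,"pics/z14.png");crop("pics/top14.png",340,110,80,110,5,"pics/tz14.png")
```

```text
17.6 [-0.06896275 -0.06766987 -3.99292946] [-0.08858687  0.04448227 -0.04301067] 0.010907428627499596 [ 0.54938091 -0.15084049  0.21303298] [-1.79990499e+02  2.05644123e-04  8.03421863e+01]
17.65 [-0.7504818   0.35636941 -3.66998806] [-0.10436788  0.04878222  0.00120521] 0.010768125959684733 [ 0.54933368 -0.15083663  0.21307727] [-1.79994959e+02  6.97490460e-04  8.03396647e+01]
```

View pics/z14.png

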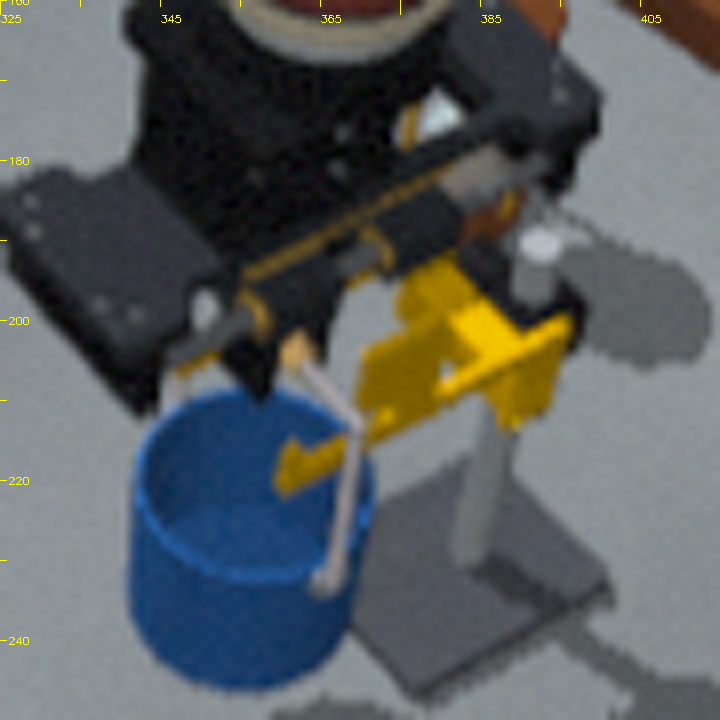

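View pics/tz14.png

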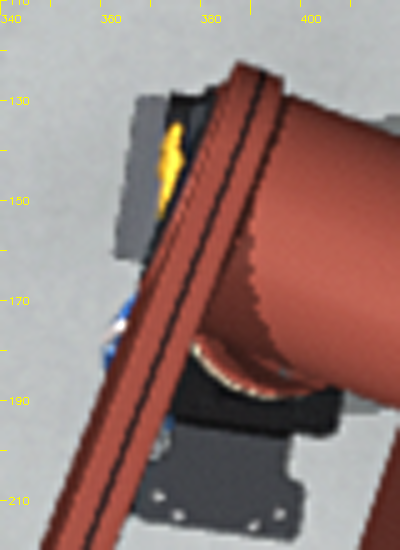

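The wire's near end is at (369,213), between the tip and the catch and above the plate. Lowering.

Call:
servo_tool(
  plan="0 0 0.003 0 0 0 0.004;0 0 0.007 0 0 0 0.004;0 0 0.011 0 0 0 0.004;0 0 0.015 0 0 0 0.004;0 0 0.018 0 0 0 0.004;0 0 0.02 0 0 0 0.004;0 0 0.022 0 0 0 0.004;0 0 0.023 0 0 0 0.004;0 0 0.023 0 0 0 0.004",
)

```text
clock: 18.55
tool_pos: [0.5494, -0.1508, 0.1899]
tcp_rot: [-180.0, -0.0, 80.3]
force: [0.2, -0.1, -4.2]
finger_gap: 0.0109
```

Run:
```python
from h import *
F=[]
for k in range(4): im=read_camera("side");F.append(sense()["force"])
print(np.mean(F,0),sense()["tool_pos"])
cv2.imwrite("pics/side15.png",im[:,:,::-1]);crop("pics/side15.png",325,160,90,90,8,"pics/z15.png")
```

```text
[ 0.23616476  0.19871147 -3.67061197] [ 0.54959226 -0.15091774  0.19024123]
```

View pics/z15.png

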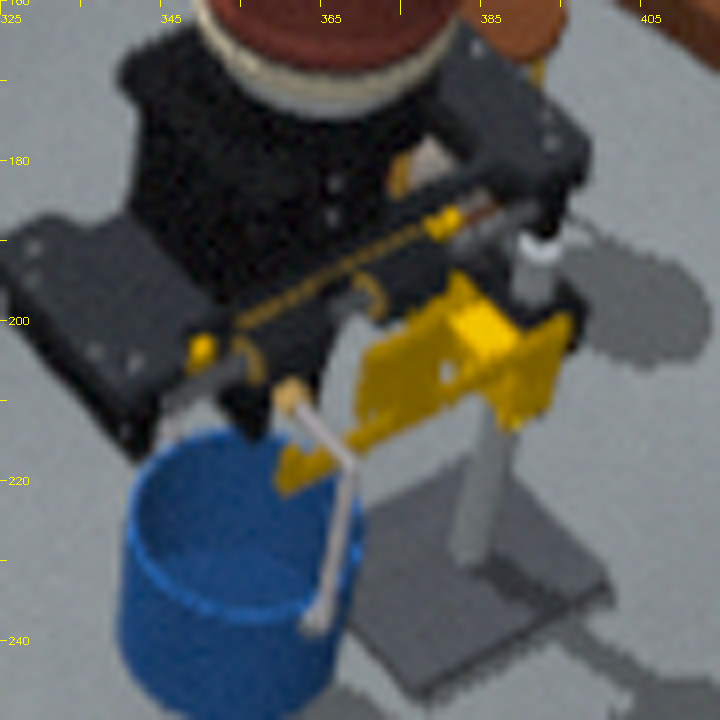

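Run:
```python
from h import *
a=np.radians(-9.65);R=np.array([[np.cos(a),-np.sin(a),0],[np.sin(a),np.cos(a),0],[0,0,1]])
W=np.array([.5495,-.1508,.2092])
for dx in(0,-.01,-.02): print(proj("side",[W+R@[0,-.046,0],W+R@[dx,-.046,-.095],W+R@[dx,.046,-.095]]).round(1).tolist())
```

```text
[[368.8, 217.9], [365.0, 237.9], [345.8, 216.2]]
[[368.8, 217.9], [362.2, 239.5], [343.1, 217.6]]
[[368.8, 217.9], [359.4, 241.2], [340.3, 219.1]]
```

Call:
servo_tool(
  plan="0 0 0.001 0 0 0 0.004;0 0 0.002 0 0 0 0.004;0 0 0.003 0 0 0 0.004;0 0 0.004 0 0 0 0.004;0 0 0.005 0 0 0 0.004;0 0 0.005 0 0 0 0.004",
)

```text
clock: 19.35
tool_pos: [0.5493, -0.1508, 0.1848]
tcp_rot: [-180.0, -0.0, 80.3]
force: [0.2, -0.2, -3.0]
finger_gap: 0.0111
```

```bash
cat > ff.py <<'E'
from h import *
F=[];M=[]
for k in range(4): im=read_camera("side");s=sense();F.append(s["force"]);M.append(s["moment"])
print(s["clock"],np.mean(F,0).round(2),np.mean(M,0).round(3),s["tool_pos"].round(4),round(s["finger_gap"],4))
cv2.imwrite("pics/last.png",im[:,:,::-1])
E
python3 ff.py
```

```text
19.55 [ 0.18  0.46 -3.27] [-0.069  0.052  0.012] [ 0.5495 -0.1509  0.1851] 0.011
```

Projection shows the bail really is vertical (dx = 0 fits). Continuing down in small steps to feel the floor.

Call:
servo_tool(
  plan="0 0 0.0007 0 0 0 0.004;0 0 0.0013 0 0 0 0.004;0 0 0.002 0 0 0 0.004;0 0 0.002 0 0 0 0.004",
)

```text
clock: 19.95
tool_pos: [0.5494, -0.1508, 0.1828]
tcp_rot: [-180.0, -0.0, 80.3]
force: [0.1, 0.4, -3.2]
finger_gap: 0.011
```

```bash
python3 ff.py
```

```text
20.15 [-0.16  0.14 -3.71] [-0.069  0.063  0.004] [ 0.5495 -0.1509  0.1831] 0.011
```

Call:
servo_tool(
  plan="0 0 0.0005 0 0 0 0.004;0 0 0.001 0 0 0 0.004;0 0 0.001 0 0 0 0.004",
)

```text
clock: 20.45
tool_pos: [0.5494, -0.1508, 0.1819]
tcp_rot: [-180.0, -0.0, 80.3]
force: [0.0, -0.3, -3.6]
finger_gap: 0.011
```

```bash
python3 ff.py
```

```text
20.65 [ 0.31 -0.   -2.77] [-0.124  0.064 -0.022] [ 0.5495 -0.1509  0.1821] 0.0107
```

Call:
servo_tool(
  plan="0 0 0.0005 0 0 0 0.004;0 0 0.0008 0 0 0 0.004;0 0 0.0008 0 0 0 0.004",
)

```text
clock: 20.95
tool_pos: [0.5494, -0.1508, 0.1811]
tcp_rot: [-180.0, -0.0, 80.3]
force: [-0.5, -0.4, -3.9]
finger_gap: 0.0111
```

```bash
python3 ff.py
```

```text
21.15 [ 0.39 -0.03 -3.7 ] [-0.085  0.049  0.033] [ 0.5495 -0.1509  0.1813] 0.0109
```

Call:
servo_tool(
  plan="0 0 0.0005 0 0 0 0.004;0 0 0.0008 0 0 0 0.004;0 0 0.0008 0 0 0 0.004",
)

```text
clock: 21.45
tool_pos: [0.5494, -0.1509, 0.1804]
tcp_rot: [-180.0, 0.0, 80.3]
force: [0.0, -0.4, -3.7]
finger_gap: 0.0112
```

```bash
python3 ff.py
```

```text
21.65 [ 0.31 -0.27 -3.32] [-0.071  0.047 -0.008] [ 0.5495 -0.1509  0.1804] 0.0109
```

Call:
servo_tool(
  plan="0 0 0.0005 0 0 0 0.004;0 0 0.001 0 0 0 0.004;0 0 0.001 0 0 0 0.004",
)

```text
clock: 21.95
tool_pos: [0.5496, -0.1509, 0.1798]
tcp_rot: [180.0, 0.0, 80.3]
force: [0.0, 0.7, -1.2]
finger_gap: 0.011
```

Call:
servo_tool(
  plan="0 0 0.0005 0 0 0 0.004;0 0 0.001 0 0 0 0.004;0 0 0.001 0 0 0 0.004",
)

```text
clock: 22.25
tool_pos: [0.5497, -0.1509, 0.179]
tcp_rot: [180.0, 0.0, 80.3]
force: [-2.5, 1.6, 1.5]
finger_gap: 0.0107
```

```bash
python3 ff.py; python3 -c "
from h import *
crop('pics/last.png',335,190,70,60,10,'pics/z16.png')"
```

```text
22.45 [-1.69  0.48  2.58] [0.052 0.395 0.02 ] [ 0.5496 -0.151   0.1788] 0.0107
```

View pics/z16.png

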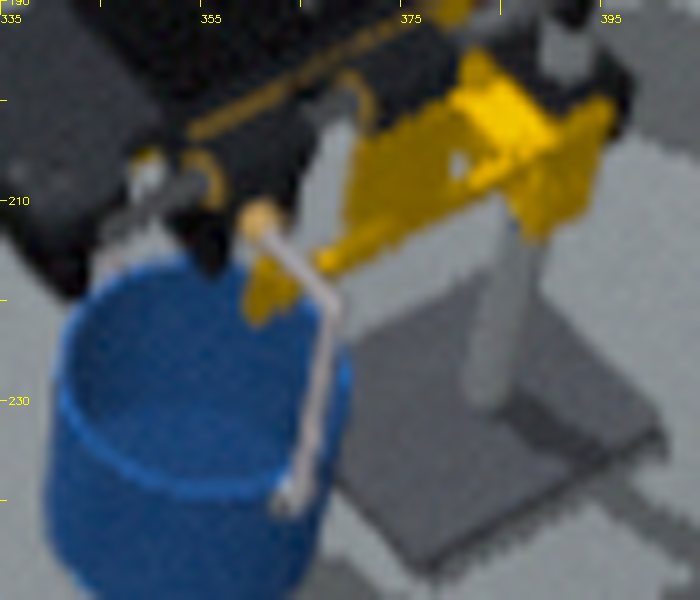

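Floor contact: Fz went from −3.7 to +2.6 N near TCP z 0.180, so the slot floor is at about 0.196 m. I'll ease up 0.6 mm so the load stays light, then slide back.

Call:
servo_tool(
  plan="0 0 -0.0006 0 0 0 0.004;0 0.002 -0.0006 0 0 0 0.004;0 0.004 -0.0006 0 0 0 0.004;0 0.006 -0.0006 0 0 0 0.004;0 0.008 -0.0006 0 0 0 0.004;0 0.01 -0.0006 0 0 0 0.004",
)

```text
clock: 23.05
tool_pos: [0.5589, -0.1525, 0.1788]
tcp_rot: [-179.9, -0.0, 80.3]
force: [-6.0, 0.6, 3.7]
finger_gap: 0.0109
```

```bash
python3 ff.py
```

```text
23.25 [-2.77  0.55  2.71] [0.011 0.539 0.003] [ 0.5594 -0.1526  0.179 ] 0.0109
```

Call:
servo_tool(
  plan="0 0 -0.0008 0 0 0 0.004;0 0 -0.0008 0 0 0 0.004",
)

```text
clock: 23.45
tool_pos: [0.5593, -0.1526, 0.1795]
tcp_rot: [180.0, -0.0, 80.3]
force: [-1.5, -1.1, 0.6]
finger_gap: 0.0103
```

```bash
python3 ff.py
```

```text
23.65 [-1.37 -0.7  -0.45] [-0.098  0.281  0.016] [ 0.5593 -0.1525  0.1796] 0.0107
```

Call:
servo_tool(
  plan="0 0.0015 -0.0003 0 0 0 0.004;0 0.003 -0.0003 0 0 0 0.004;0 0.0045 -0.0003 0 0 0 0.004;0 0.006 -0.0003 0 0 0 0.004;0 0.0075 -0.0003 0 0 0 0.004;0 0.009 -0.0003 0 0 0 0.004",
)

```text
clock: 24.25
tool_pos: [0.5684, -0.154, 0.18]
tcp_rot: [-180.0, -0.0, 80.3]
force: [-0.7, 0.8, -2.6]
finger_gap: 0.011
```

```bash
python3 ff.py; python3 -c "
from h import *
crop('pics/last.png',335,185,70,65,9,'pics/z17.png')"
```

```text
24.45 [ 0.03  0.29 -2.81] [-0.072  0.039  0.013] [ 0.5685 -0.1541  0.1801] 0.0109
```

View pics/z17.png

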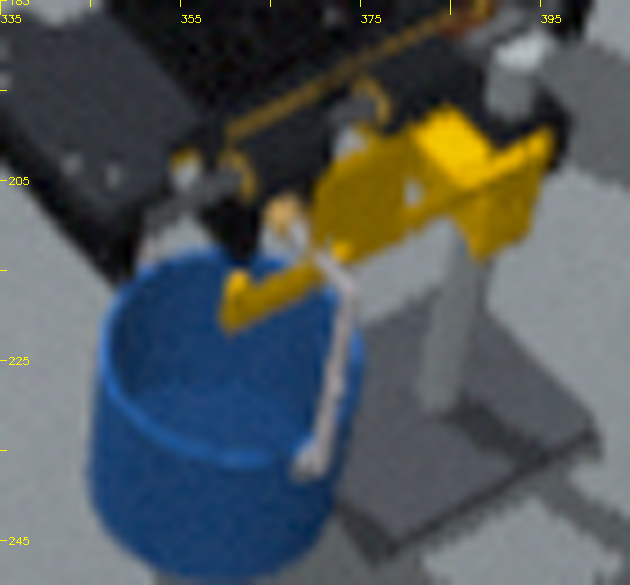

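Call:
servo_tool(
  plan="0 0.0015 0.0002 0 0 0 0.004;0 0.003 0.0002 0 0 0 0.004;0 0.0045 0.0002 0 0 0 0.004;0 0.0055 0.0002 0 0 0 0.004;0 0.0055 0.0002 0 0 0 0.004",
)

```text
clock: 24.95
tool_pos: [0.5739, -0.155, 0.18]
tcp_rot: [180.0, 0.0, 80.3]
force: [-0.7, 0.5, -2.4]
finger_gap: 0.0114
```

```bash
python3 ff.py
```

```text
25.15 [ 0.2  -0.15 -2.22] [-0.104  0.043  0.004] [ 0.5738 -0.155   0.18  ] 0.011
```

Call:
servo_tool(
  plan="0 0.0005 0 0 0 0 0.004;0 0.001 0 0 0 0 0.004;0 0.001 0 0 0 0 0.004",
)

```text
clock: 25.45
tool_pos: [0.5745, -0.1551, 0.1799]
tcp_rot: [-180.0, -0.0, 80.3]
force: [-1.0, 0.2, -1.7]
finger_gap: 0.0112
```

```bash
python3 ff.py
```

```text
25.65 [-1.05  0.54 -2.35] [-0.041  0.263  0.023] [ 0.5745 -0.1551  0.1799] 0.0112
```

Call:
servo_tool(
  plan="0 0.0005 0 0 0 0 0.004;0 0.001 0 0 0 0 0.004;0 0.001 0 0 0 0 0.004",
)

```text
clock: 25.95
tool_pos: [0.5757, -0.1553, 0.1799]
tcp_rot: [180.0, 0.0, 80.3]
force: [-1.3, 0.0, -2.5]
finger_gap: 0.0109
```

```bash
python3 ff.py; python3 -c "
from h import *
crop('pics/last.png',335,185,70,65,9,'pics/z18.png')"
```

```text
26.15 [-0.82 -0.51 -2.18] [-0.049  0.149 -0.002] [ 0.5757 -0.1553  0.18  ] 0.0107
```

View pics/z18.png

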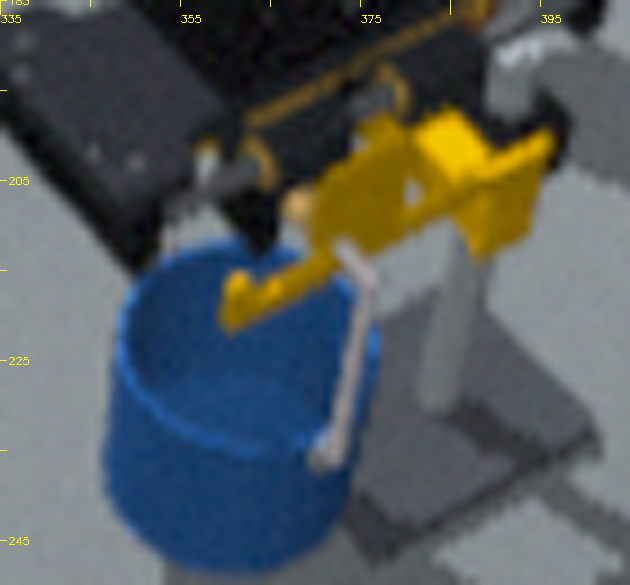

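Call:
servo_tool(
  plan="0 0.0005 0 0 0 0 0.004;0 0.001 0 0 0 0 0.004;0 0.0015 0 0 0 0 0.004;0 0.0015 0 0 0 0 0.004",
)

```text
clock: 26.55
tool_pos: [0.5772, -0.1556, 0.18]
tcp_rot: [180.0, -0.0, 80.3]
force: [-1.2, 0.5, -2.2]
finger_gap: 0.0107
```

```bash
python3 ff.py
```

```text
26.75 [-0.53  0.08 -2.25] [-0.089  0.164  0.006] [ 0.5772 -0.1556  0.18  ] 0.0109
```

Call:
servo_tool(
  plan="0 0.0005 0 0 0 0 0.004;0 0.001 0 0 0 0 0.004;0 0.001 0 0 0 0 0.004",
)

```text
clock: 27.05
tool_pos: [0.5779, -0.1557, 0.1799]
tcp_rot: [-180.0, -0.0, 80.3]
force: [-1.7, 1.1, -2.1]
finger_gap: 0.0111
```

```bash
python3 ff.py
```

```text
27.25 [-1.75  0.67 -2.09] [-0.055  0.313 -0.037] [ 0.578  -0.1557  0.1799] 0.0109
```

Call:
servo_tool(
  plan="0 0.0005 0 0 0 0 0.004;0 0.001 0 0 0 0 0.004;0 0.001 0 0 0 0 0.004",
)

```text
clock: 27.55
tool_pos: [0.5782, -0.1557, 0.1796]
tcp_rot: [-179.9, -0.0, 80.3]
force: [-6.2, 0.6, -0.7]
finger_gap: 0.0112
```

```bash
python3 ff.py
```

```text
27.75 [-5.1   0.78 -0.94] [ 0.062  0.947 -0.051] [ 0.5782 -0.1558  0.1796] 0.0109
```

Firm stop at the back wall: Fx about −5 N and the tool no longer advances. I'll relieve the push slightly, set the weight down and open.

Call:
servo_tool(
  plan="0 -0.0004 0.0002 0 0 0 0.004;0 -0.0004 0.0004 0 0 0 0.004;0 -0.0004 0.0004 0 0 0 0.004",
)

```text
clock: 28.05
tool_pos: [0.5782, -0.1558, 0.1795]
tcp_rot: [-179.9, -0.0, 80.3]
force: [-4.9, 1.6, -0.3]
finger_gap: 0.0111
```

```bash
python3 ff.py; python3 -c "
from h import *
crop('pics/last.png',335,185,70,65,9,'pics/z19.png')"
```

```text
28.25 [-5.06  0.56 -0.06] [ 0.047  0.93  -0.045] [ 0.5782 -0.1557  0.1795] 0.0113
```

View pics/z19.png

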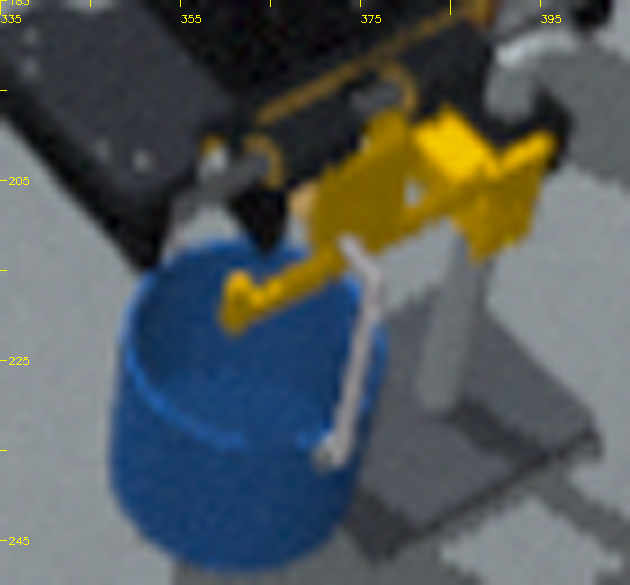

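The wire is under both catches, and the floor carries the weight (Fz ≈ 0). Opening.

Call:
servo_tool(
  plan="0 0 0 0 0 0 0.014;0 0 0 0 0 0 0.018;0 0 0 0 0 0 0.024;0 0 0 0 0 0 0.03;0 0 0 0 0 0 0.03;0 0 0 0 0 0 0.03;0 0 0 0 0 0 0.03",
)

```text
clock: 28.95
tool_pos: [0.5787, -0.1559, 0.1796]
tcp_rot: [180.0, 0.0, 80.3]
force: [-0.2, 0.5, -1.0]
finger_gap: 0.0296
```

```bash
python3 ff.py; python3 -c "
from h import *
crop('pics/last.png',335,185,70,65,9,'pics/z20.png')"
```

```text
29.15 [0.17 0.45 0.02] [-0.096  0.035  0.004] [ 0.5787 -0.1558  0.1795] 0.0297
```

View pics/z20.png

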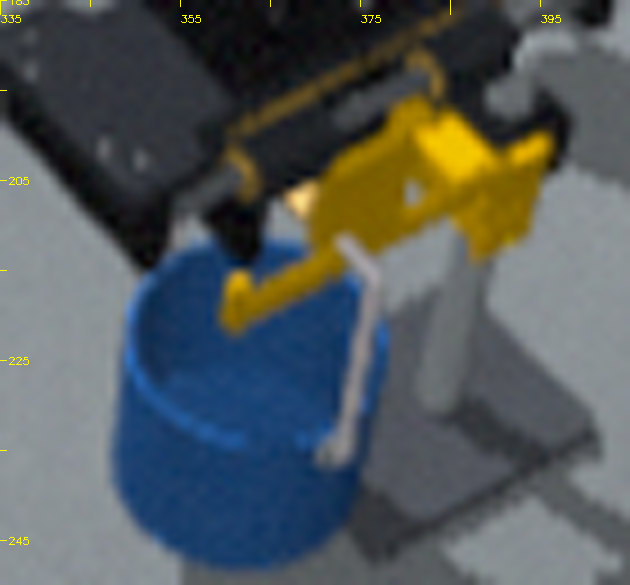

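Released and zero force. Withdrawing straight up.

Call:
servo_tool(
  plan="0 0 -0.003 0 0 0 0.03;0 0 -0.007 0 0 0 0.03;0 0 -0.012 0 0 0 0.03;0 0 -0.02 0 0 0 0.03;0 0 -0.03 0 0 0 0.03;0 0 -0.042 0 0 0 0.03;0 0 -0.055 0 0 0 0.03;0 0 -0.07 0 0 0 0.03;0 0 -0.085 0 0 0 0.03;0 0 -0.1 0 0 0 0.03",
)

```text
clock: 30.15
tool_pos: [0.5788, -0.1559, 0.2813]
tcp_rot: [180.0, 0.0, 80.3]
force: [0.4, -0.1, 0.2]
finger_gap: 0.03
```

Call:
servo_tool(
  plan="0 -0.02 -0.02 0 0 0 0.03;0 -0.05 -0.04 0 0 0 0.03;0 -0.08 -0.06 0 0 0 0.03;0 -0.11 -0.07 0 0 0 0.03;0 -0.14 -0.07 0 0 0 0.03;0 -0.17 -0.07 0 0 0 0.03;0 -0.2 -0.07 0 0 0 0.03;0 -0.2 -0.07 0 0 0 0.03",
)

```text
clock: 30.95
tool_pos: [0.3796, -0.1218, 0.3511]
tcp_rot: [179.9, 0.1, 80.3]
force: [-0.1, 0.5, 0.5]
finger_gap: 0.0297
```

Run:
```python
from h import *
for n in("side","top"): cv2.imwrite(f"pics/{n}21.png",read_camera(n)[:,:,::-1])
print(sense()["clock"],sense()["force"])
crop("pics/side21.png",330,170,80,80,9,"pics/z21.png");crop("pics/top21.png",350,110,70,100,6,"pics/tz21.png")
```

```text
31.05 [ 0.55821429 -0.13470111  0.50851572]
```

View pics/z21.png

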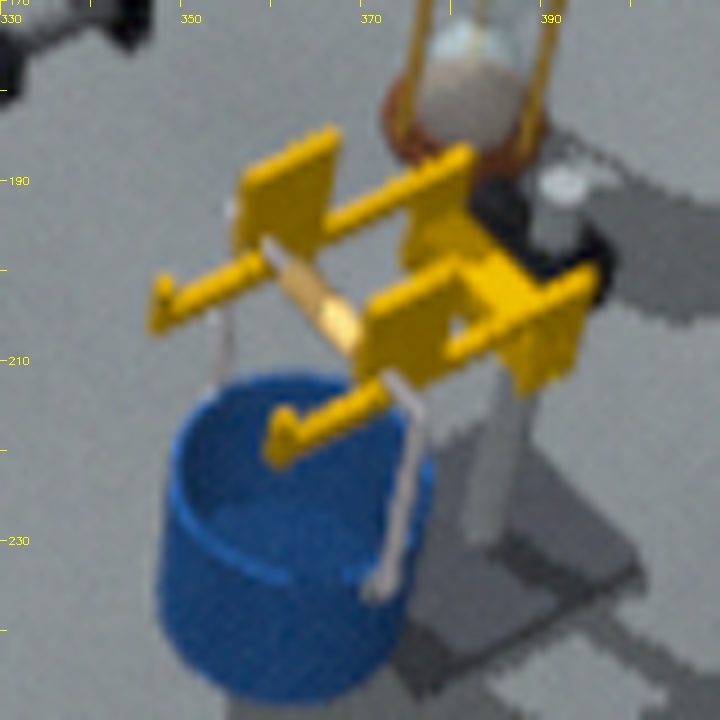

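View pics/tz21.png

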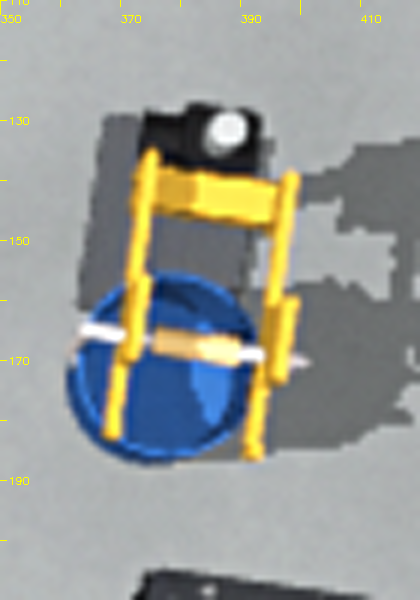

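View pics/side21.png

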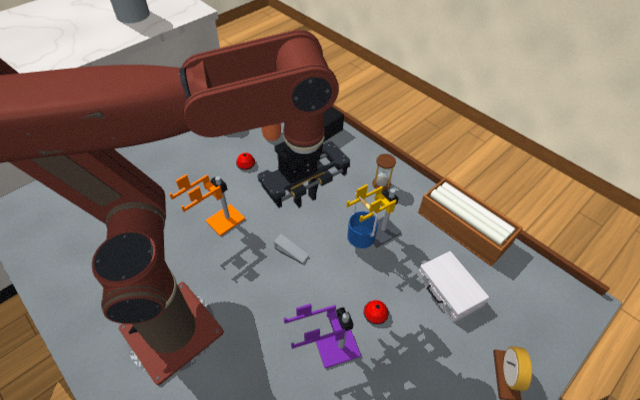

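View pics/top21.png

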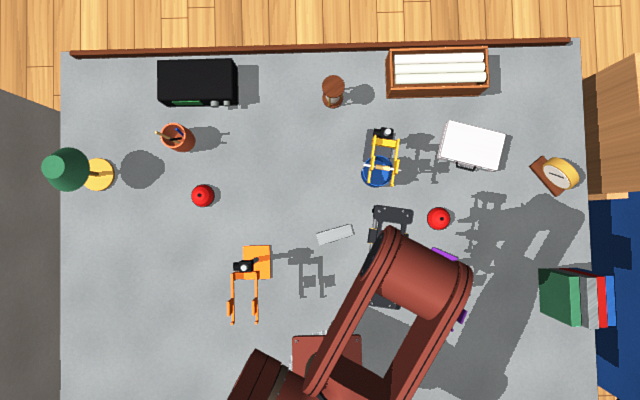

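Run:
```python
from h import *
a=np.radians(-9.65);R=np.array([[np.cos(a),-np.sin(a),0],[np.sin(a),np.cos(a),0],[0,0,1]])
W=np.array([.5783,-.1558,.199])
print(proj("side",[W+R@[0,-.046,0],W+R@[0,-.046,-.095]]).round(1).tolist())
print(hand_in())
```

```text
[[376.9, 215.5], [372.7, 235.3]]
the job is handed in; nothing more can be done
None
```

The pail is hanging by its wire in the yellow hanger and I handed the job in at about 31 s, but **the pail tipped during the first try at the handle**.

- **The tip:** on that first try I gripped the sleeve firmly while swinging the handle up. A small path error tilted the pail about 40° over its front edge. I eased it back until it stood flat, about 2–3 mm from where it started, and let go. Then I pushed the handle the rest of the way up with the fingers held loosely around the sleeve. That ended with the handle upright and the pail flat, apart from a slight lean (about 5°) early in the second push. So "do not tip the pail" was not met during that stage.
- **Hanging:** I came in from the open front, with the wire above the tips, and lowered until I felt the slot floors at about 196 mm. I then slid the wire back under the catches until it stopped firmly. The highest force I read while it was in the hanger was about 6–7 N, against the 20 N limit.
- **Last checks:**
  - The tool felt no force after I let go, and I withdrew it well clear.
  - The pictures show the wire resting in both slots under the catches, with the handle vertical to within about 1 px of the computed position.
  - The other objects in view stand where they were; the arm partly hid a few of them in each view.
  - I judged "all the way home" by the firm stop against the back wall. The catches hide the wire itself there.

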